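# Clamp up cooler cores with the turnbuckle

### The arm

A 7-joint arm with a two-finger parallel gripper is mounted at the origin on the work surface. World frame = base frame: x ahead of the robot, y to its left, z up, the work surface at z = 0. Lengths are in m, angles in rad, forces in N, time in s.
With the tool pointing down it reaches from about 0.425 to 0.875 m from the base axis. Payload 9.9 kg.
Tool frame: the origin (TCP) lies at the very end of the fingers, on their centre line; the grasp point (between the pads) lies 19 mm behind it; y points along the fingers, z is the direction in which the jaws open and shut, and the axes are right-handed (so a half turn about y gives the same grasp; the last joint's range is limited). The gripper opens to 85 mm and grips with 20 to 120 N. Pads are 22 mm wide; open, the fingers measure 114 mm over their backs; the gripper's body (76 mm by 85 mm) begins 54 mm behind the grasp point. The pads swing forward as they close: fully open they stand 13 mm farther back than shut.
Start: joints at [-1.32, 0.576, 0.025, 1.437, -0.015, 1.129, -0.057], TCP at [0.222, 0.638, 0.231] pointing down, gripper open.
Joint ranges: [-2.76, 2.76], [-0.34, 2.15], [-1.52, 1.57], [0.19, 2.46], [-1.09, 4.23], [0.17, 1.99], [-2.82, 2.82]. Speed limits (rad/s): [2.22, 2.22, 3.01, 3.01, 3.14, 3.14, 3.14].

### API

Orientations are given as a unit quaternion [w, x, y, z].
In Python, from rig import readout, viewer, r gives the robot as it stands.
- The arm moves only by the shell command python3 -m crank 'ROWS' [FORCE]. ROWS is JSON, a list of rows, each a list of 3 entries, a list of its own where there are three numbers: the turn, a rotation vector about the world's x, y, z in degrees, then the shift along the world's x, y, z in mm, then the gripper's target within -1 to 1 (fully open at 1, half-way at 0, shut at -1). In form: [[[wx, wy, wz], [x, y, z], hand], ...]. A call has 1 to 10 rows; each row is the pose to reach, as a shift and turn from the pose commanded when the call began; what a row does not reach only later rows make up. A row lasts 1/10 s, in which the tool goes at most 50 mm and 8.59 degrees, less where a joint would pass 70% of its speed; a pose out of reach is approached as far as the arm can. A call with a gripper value outside its range is refused whole. The fingers move at their own pace and stop on an object; FORCE is the grip in N (left out, the last holds). Time passes only in rows, so rows that repeat a pose let the fingers close. It gives the time, the measured TCP pose, the force and the opening at its end, in the units of the state.
- readout.get_state(): the state, without advancing time (a new reading comes with each control period).
- viewer.snapshot(name): name is "scene" or "top" or "wrist"; returns the picture (420x560x3 uint8, blue, green, red); there is no depth.
- viewer.camera_params(name): a dict with "intrinsics" (3x3 intrinsics, pixels), "R" (3x3) and "t" (3): a world point X has camera coordinates R X + t. Camera axes: x right, y down, z forward; pixel columns grow to the right and rows downward; lengths in m; the calibration is good to about 2 mm. A picture is of the moment at which its call begins: read the wrist's pose just before it. camera_params takes no time and is no camera call; for the wrist camera it gives the pose at the moment of the call.
- r.hand_in(): hands the job in, once; it reports no verdict.
Trained networks look in the newest picture that a camera, given by its name, has taken for a name from the list of things; names that differ only in an ending like _2 or _b are one class to them, and where a whole thing is asked for, a point or a joint stands for the part that bears it (a point fixed in the world has none). Each returns a list of dicts, best first, with "score" (0 to 1); they miss things now and then, are a little off and sometimes report something else, mostly with a low value. They report only what shows in the picture. A call takes as long as a camera call. They do not tell look-alikes from the thing itself.
- viewer.trace(query, camera): "pixels" (420x560 bool, what is visible of it) and "box" ([left, top, right, bottom] in pixels, round what is visible of it).
- viewer.place_of(query, camera): "pixel" ([row, column] in pixels: a listed point, or the origin of a listed thing).
The state is a dict: "time": time; "joint_positions": joint angles; "qvel": joint speeds; "joint_torque": joint torques, N m; "tcp_pos": TCP position; "ee_rot": TCP orientation; "force": force on the tool from outside, world axes, zero at the start; "torque": the same for the moment, N m; "opening": opening from 0.0 (shut) to 1.0 (fully open).
Only numpy, scipy, OpenCV 4.12 (cv2) and the standard library are available. Lean on these libraries where they do the work, as an engineer would, in place of code of your own. Each camera call takes 0.05 s, during which the arm holds its last target.

### The job

Get the soldering fixture ready: lay every sound (plain copper) cooler core lengthwise between the jaws, one to a bay and flat on the bed, and put every leaker (yellow paint band) in the yellow scrap tray. If the jaws stand too close together to let the cores in, slacken the turnbuckle first by pushing its spokes round. When all sound cores are in, turn the turnbuckle's body the other way, pushing spoke after spoke, until both jaws bear firmly on the ends of every core, and leave the other things on the bench alone.

Things in the scene. Friction and masses are not known exactly. Their poses are not given: they have to be found in the camera images.
- fixture: green soldering fixture fixed to the bench: bed plate 250 x 340 mm, 12 mm thick, with two steel jaws that slide along the fixture's x and, at the +y end of the jaws, the turnbuckle that draws them in. Origin at the centre of the bed's underside, at bench height; x is the clamping direction (at zero yaw away from the robot), y runs along the jaws from the bays to the turnbuckle, z up.
- bay_1 (a point): bay 1 of 3 (next to the turnbuckle, 110 mm from its axis): point on the bed's top face, midway between the jaws, above which a core's centre belongs, core lengthwise along the fixture's x. Bays are 66 mm apart along y; tapered brass posts (22 mm across, 14 mm high, at x = -34 and +34 mm) stand on either side of each, 44 mm clear between them. Axes as the fixture's.
- bay_2 (a point): bay 2 of 3 (the middle one): point on the bed's top face, midway between the jaws, above which a core's centre belongs, core lengthwise along the fixture's x. Bays are 66 mm apart along y; tapered brass posts (22 mm across, 14 mm high, at x = -34 and +34 mm) stand on either side of each, 44 mm clear between them. Axes as the fixture's.
- bay_3 (a point): bay 3 of 3 (the far one): point on the bed's top face, midway between the jaws, above which a core's centre belongs, core lengthwise along the fixture's x. Bays are 66 mm apart along y; tapered brass posts (22 mm across, 14 mm high, at x = -34 and +34 mm) stand on either side of each, 44 mm clear between them. Axes as the fixture's.
- jaw_near: jaw on the fixture's -x side (nearer the robot): steel bar 18 mm thick, 334 mm long, 34 mm high above the bed. Origin on its clamping face, mid-length, at bed height. The gap between the jaws is the distance between the two jaws' origins along the fixture's x: 130 mm fully open, 94 mm fully closed.
- jaw_far: the like jaw on the +x side; origin on its clamping face, mid-length, at bed height.
- sleeve (a joint): turning angle of the turnbuckle's body, rad, 0 (jaws open) to 14.2. Growing angle draws both jaws in at once: gap = 130 mm - 2.546 mm per rad. Pushing the upper spokes towards the fixture's -y (to the bays) tightens, to +y slackens. At 0 one of the four spokes points straight up. Friction 0.2 N m, stays where left; with the cores gripped it stalls at a push of 15 to 20 N on a spoke and stays tight.
- sleeve_center (a point): centre of the turnbuckle's body, on its axis, 78 mm above the bench; axis along the fixture's x. Yellow tube 66 mm long, 24 mm across, between the jaws' lugs (94 mm high); from its middle four spokes 10 mm thick stand out at right angles, black balls 16 mm across centred 55 mm from the axis. Push a spoke that stands up with the closed fingertips round its arc (a level push on one leaning at you jams).
- core_a: sound cooler core: block of copper fins on tubes with a brass plate on each end, 100 long x 34 wide x 34 high mm, about 0.3 kg, lying on the bench; origin at its centre, its x axis along its length; the four long sides are alike, so any of them may be up. Plain copper, no paint. May be absent.
- core_b: sound cooler core: block of copper fins on tubes with a brass plate on each end, 100 long x 34 wide x 34 high mm, about 0.3 kg, lying on the bench; origin at its centre, its x axis along its length; the four long sides are alike, so any of them may be up. Plain copper, no paint. May be absent.
- core_c: sound cooler core: block of copper fins on tubes with a brass plate on each end, 100 long x 34 wide x 34 high mm, about 0.3 kg, lying on the bench; origin at its centre, its x axis along its length; the four long sides are alike, so any of them may be up. Plain copper, no paint. May be absent.
- leaker_a: leaking cooler core: block of copper fins on tubes with a brass plate on each end, 100 long x 34 wide x 34 high mm, about 0.3 kg, lying on the bench; origin at its centre, its x axis along its length; the four long sides are alike, so any of them may be up. Marked by a 22 mm wide yellow paint band around its middle. May be absent.
- leaker_b: leaking cooler core: block of copper fins on tubes with a brass plate on each end, 100 long x 34 wide x 34 high mm, about 0.3 kg, lying on the bench; origin at its centre, its x axis along its length; the four long sides are alike, so any of them may be up. Marked by a 22 mm wide yellow paint band around its middle. May be absent.
- scrap_tray: yellow open tray for leakers, fixed to the bench, 210 (its x) x 150 (its y) x 40 mm high outside, walls 4 mm, floor 4 mm; origin at the centre of its underside.
- hammer: bystander, not to be disturbed: hammer with black handle, 270 mm, lying flat
- spool: bystander, not to be disturbed: steel spool of solder, 54 mm across, 38 mm high
- flux_tin: bystander, not to be disturbed: red flux jar, 56 mm across, 55 mm high
- brush: bystander, not to be disturbed: hand brush, 190 mm, lying flat
- wrench: bystander, not to be disturbed: wrench, 190 mm, lying flat
- mug: bystander, not to be disturbed: blue mug, 80 mm across, 90 mm high
- glasses_case: bystander, not to be disturbed: blue glasses case, 160 x 65 x 45 mm
Things that resemble listed ones, but are neither listed nor needed, are in the scene too. Leave any black look-alike of the leaker_a alone. Leave any white look-alike of the core_c alone.

How it is judged:
By the outcome, as a careful person would: the job done as asked, in the order asked, and still so for the second after the job is handed in, with the robot touching nothing.
Of core_a, core_b, core_c only 2 to 3 are there at a start; the rules pass over those that are not, and their reading is None.
Of leaker_a, leaker_b only 1 to 2 are there at a start; the rules pass over those that are not, and their reading is None.
At some moment in a run one of core_a, core_b, core_c, leaker_a, leaker_b may be knocked a few centimetres aside while the robot is not near it.
Once in a run the grip may slacken for a moment while it holds something.
It also fails if it takes over 210 s, if anything falls off the work surface, if the arm or the gripper's body presses on something with over 40 N, if the wrist force passes 120 N, or if a joint passes its speed limit or range.

## Working session

There is one attempt and no reset: what is moved stays moved. The work goes in short steps, Python scripts to look and compute and a shell command to move; the robot and the scene stay as the last step left them, time stands still between calls to the robot, and variables do not carry over. Pictures are saved under pics/ and viewed, and the job is handed in when it is done.

```bash
ls; mkdir -p pics; python3 - <<'E'
from rig import readout, viewer, r
import cv2
s=readout.get_state()
print({k:(v if not hasattr(v,'round') else v) for k,v in s.items()})
for n in ['top','scene','wrist']:
    p=viewer.snapshot(n); cv2.imwrite(f'pics/{n}0.png',p)
    c=viewer.camera_params(n); print(n,c)
E
```

```text
pics
{'time': 0.0, 'joint_positions': array([-1.31982992,  0.57654357,  0.02485646,  1.43791974, -0.01497037,
        1.12901114, -0.05651308]), 'qvel': array([-5.45730541e-04, -4.14771278e-04, -9.65410415e-05,  2.43781281e-03,
       -1.88360363e-03,  8.54093071e-04,  5.39104469e-04]), 'joint_torque': array([-4.37092895e-04, -7.65751433e+01,  2.25054055e+00, -2.85952002e+01,
        1.53950049e-02,  1.29239901e-02, -4.46205547e-05]), 'tcp_pos': array([0.22162926, 0.63708699, 0.23043111]), 'ee_rot': array([-0.69662809,  0.6978228 , -0.11785469,  0.11774086]), 'force': array([-0.38645887, -0.18813407, -0.41332703]), 'torque': array([ 0.03465799,  0.01050667, -0.00723191]), 'opening': 0.9978327253503396}
top {'intrinsics': array([[420.52005383,   0.        , 273.70261696],
       [  0.        , 420.52005383, 201.67912901],
       [  0.        ,   0.        ,   1.        ]]), 'R': array([[-0.00803046, -0.99980114, -0.01825356],
       [-0.98020352,  0.01148176, -0.19765937],
       [ 0.19782965,  0.01630491, -0.9801008 ]]), 't': array([-0.05226924,  0.56622699,  1.34290038])}
scene {'intrinsics': array([[388.51206289,   0.        , 281.19794683],
       [  0.        , 388.51206289, 212.7511605 ],
       [  0.        ,   0.        ,   1.        ]]), 'R': array([[-0.55476455,  0.83198585,  0.00598609],
       [ 0.47099459,  0.31997182, -0.82205969],
       [-0.68585741, -0.45323016, -0.56936986]]), 't': array([ 0.37644577, -0.1766838 ,  1.526209  ])}
wrist {'intrinsics': array([[309.61756207,   0.        , 284.32891979],
       [  0.        , 309.61756207, 211.38360079],
       [  0.        ,   0.        ,   1.        ]]), 'R': array([[ 3.29199566e-01,  9.44259983e-01, -8.54342164e-04],
       [ 9.04418348e-01, -3.15049180e-01,  2.87700307e-01],
       [ 2.71394727e-01, -9.54834990e-02, -9.57720107e-01]]), 't': array([-0.67391426, -0.03765995,  0.37968925])}
```

View pics/top0.png

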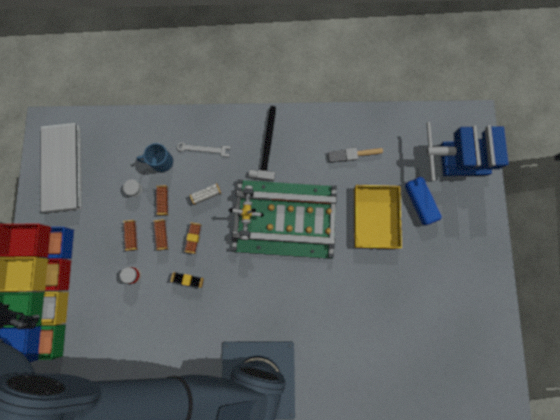

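View pics/scene0.png

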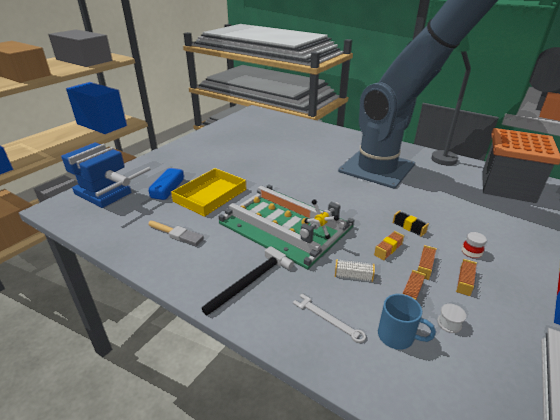

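View pics/wrist0.png

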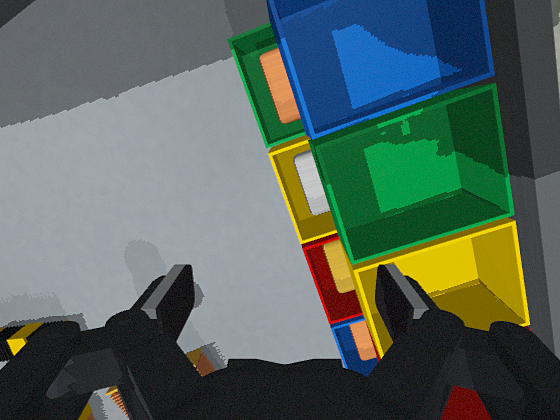

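The top view shows three plain cores at about (162,200), (130,235) and (160,235), and one leaker at (192,238). A white look-alike is at (205,193) and a black one at (187,280). The fixture is at (285,220) with its turnbuckle at the left (+y), and the tray is at (378,217).

```bash
cat > h.py <<'E'
import numpy as np, cv2
from scipy.optimize import minimize
from rig import readout, viewer, r
def proj(c,P):
    P=np.atleast_2d(P); q=P@c['R'].T+c['t']; u=q@c['intrinsics'].T
    return u[:,:2]/u[:,2:]
def back(c,uv,z):
    d=np.linalg.inv(c['intrinsics'])@np.array([uv[0],uv[1],1.]); d=c['R'].T@d; o=-c['R'].T@c['t']
    return o+d*(z-o[2])/d[2]
def boxpts(x,y,yaw,zc,L=.1,W=.034,H=.034):
    c,s=np.cos(yaw),np.sin(yaw)
    return np.array([[x+c*a*L/2-s*b*W/2,y+s*a*L/2+c*b*W/2,zc+k*H/2] for a in(-1,1) for b in(-1,1) for k in(-1,1)])
S=4
def fitbox(c,mask,zc=.017,L=.1,W=.034,H=.034):
    m=mask.astype(np.uint8); rr,cc=np.nonzero(m); p=back(c,(cc.mean(),rr.mean()),zc)
    # ground PCA for yaw
    g=np.array([back(c,(a,b),zc)[:2] for a,b in zip(cc,rr)]); w,v=np.linalg.eigh(np.cov(g.T)); yaw0=np.arctan2(v[1,1],v[0,1])
    r0,r1,c0,c1=rr.min()-8,rr.max()+9,cc.min()-8,cc.max()+9
    big=cv2.resize(m[max(r0,0):r1,max(c0,0):c1],None,fx=S,fy=S,interpolation=cv2.INTER_NEAREST)
    off=np.array([max(c0,0),max(r0,0)])
    def cost(q):
        uv=proj(c,boxpts(q[0]/1000+p[0],q[1]/1000+p[1],yaw0+q[2]/50,zc,L,W,H))
        hull=cv2.convexHull(((uv-off+.5)*S*16).astype(np.int32)).reshape(-1,2)
        im=np.zeros_like(big); cv2.fillConvexPoly(im,hull,1,shift=4)
        return 1-(im&big).sum()/max(1,(im|big).sum())
    best=min((minimize(cost,[0,0,a],method='Nelder-Mead',options=dict(initial_simplex=np.array([[0,0,a],[8,0,a],[0,8,a],[0,0,a+8]]),xatol=.1,fatol=1e-4)) for a in(-6,0,6)),key=lambda o:o.fun)
    q=best.x; return p[0]+q[0]/1000,p[1]+q[1]/1000,(np.degrees(yaw0+q[2]/50)+90)%180-90,1-best.fun
E
python3 - <<'E'
from h import *
for cam in ['top','scene']:
    viewer.snapshot(cam); c=viewer.camera_params(cam)
    for q in ['core_a','leaker_a']:
        for d in viewer.trace(q,cam):
            if d['score']<.2: continue
            x,y,yaw,iou=fitbox(c,d['pixels']); print(cam,q,round(d['score'],2),d['box'],d['pixels'].sum(),np.round([x,y,yaw,iou],3))
    zs=dict(bay_1=.012,bay_2=.012,bay_3=.012,jaw_near=.012,jaw_far=.012,sleeve_center=.078,fixture=0.,scrap_tray=0.,spool=.019,flux_tin=.027,mug=.045,hammer=.01,wrench=.005)
    for q,z in zs.items():
        for d in viewer.place_of(q,cam)[:2]:
            print(cam,q,round(d['score'],2),np.round(d['pixel'],1),np.round(back(c,d['pixel'][::-1],z),4))
E
```

```text
top core_a 0.84 [156.3, 220.4, 170.4, 251.8] 319 [ 0.466  0.327 12.475  0.802]
top core_a 0.74 [124.1, 221.3, 136.6, 250.0] 348 [0.465 0.43  3.22  0.825]
top core_a 0.62 [153.2, 184.1, 165.4, 216.6] 380 [0.585 0.329 5.109 0.919]
top core_a 0.61 [188.4, 183.3, 221.4, 203.2] 318 [  0.605   0.179 -65.187   0.848]
top leaker_a 0.81 [170.7, 273.0, 202.2, 287.9] 324 [ 0.315  0.233 78.831  0.905]
top leaker_a 0.61 [184.3, 223.2, 199.9, 256.5] 302 [  0.451   0.219 -12.837   0.791]
top bay_1 0.94 [221.8 302.6] [ 0.5037 -0.1547  0.012 ]
top bay_1 0.8 [220.1 318.5] [ 0.509  -0.2088  0.012 ]
top bay_2 0.94 [221.8 302.6] [ 0.5037 -0.1547  0.012 ]
top bay_2 0.8 [220.1 318.5] [ 0.509  -0.2088  0.012 ]
top bay_3 0.94 [221.8 302.6] [ 0.5037 -0.1547  0.012 ]
top bay_3 0.8 [220.1 318.5] [ 0.509  -0.2088  0.012 ]
top jaw_near 0.81 [236.1 283.9] [ 0.4556 -0.0906  0.012 ]
top jaw_near 0.68 [189.8 131. ] [0.6225 0.4385 0.012 ]
top jaw_far 0.79 [200. 286.] [ 0.58   -0.0994  0.012 ]
top jaw_far 0.56 [200.1 422.4] [ 0.5741 -0.5648  0.012 ]
top sleeve_center 0.78 [211.5 248.2] [0.5295 0.0252 0.078 ]
top fixtur
[... 1264 characters left out ...]
  0.012 ]
scene bay_3 0.64 [215.9 272.9] [ 0.5135 -0.1417  0.012 ]
scene jaw_near 0.64 [214.8 295.7] [ 0.4678 -0.0851  0.012 ]
scene jaw_near 0.5 [216.7 274.8] [ 0.5138 -0.1343  0.012 ]
scene jaw_far 0.78 [232.6 271.8] [ 0.5866 -0.0952  0.012 ]
scene sleeve_center 0.58 [224.2 322.6] [0.5454 0.0497 0.078 ]
scene fixture 0.55 [222.8 283.8] [ 0.5113 -0.1017  0.    ]
scene scrap_tray 0.67 [193.8 213.2] [ 0.5066 -0.4009  0.    ]
scene spool 0.73 [323.6 449.2] [0.6451 0.4332 0.019 ]
scene flux_tin 0.56 [288.3 415. ] [0.5888 0.3353 0.027 ]
scene mug 0.7 [334.3 398.6] [0.7596 0.3516 0.045 ]
scene hammer 0.9 [286.5 246.6] [ 0.8027 -0.0222  0.01  ]
scene wrench 0.7 [319.2 326.1] [0.7785 0.1919 0.005 ]
```

```bash
cat >> h.py <<'E'
from scipy.spatial.transform import Rotation as Ro
def tool():
    s=readout.get_state(); q=s['ee_rot']; R=Ro.from_quat([q[1],q[2],q[3],q[0]]).as_matrix()
    return s['tcp_pos'],R,s
def show():
    p,R,s=tool(); zy=np.degrees(np.arctan2(R[1,2],R[0,2]))
    print('t',round(s['time'],2),'tcp',np.round(p*1000,1),'zyaw',round(zy,2),'down',np.round(R[:,1],3),'op',round(s['opening'],3),'F',np.round(s['force'],1),'j7',round(s['joint_positions'][6],2))
E
python3 -c "
from h import *; show()"
python3 -m crank '[[[0,0,-8],[30,-50,10],1],[[0,0,-16],[60,-100,20],1],[[0,0,-20],[90,-150,30],1],[[0,0,-20],[120,-200,40],1],[[0,0,-20],[150,-250,50],1],[[0,0,-20],[180,-300,60],1],[[0,0,-20],[210,-350,70],1],[[0,0,-20],[240,-400,70],1],[[0,0,-20],[260,-450,70],1],[[0,0,-20],[260,-500,70],1]]'
```

```text
t 1.75 tcp [221.8 637.6 231.3] zyaw 70.82 down [ 0.  0. -1.] op 1.0 F [-0.3  0.2  0.1] j7 -0.06
time: 2.75
tcp_pos: [0.463, 0.2049, 0.2995]
ee_rot: [0.666, -0.666, 0.237, -0.238]
force: [0.6, 0.0, 0.2]
opening: 1.0
```

```bash
python3 -c "
from h import *; show()"
python3 -m crank '[[[0,0,8],[0,-45,10],1],[[0,0,16],[0,-90,20],1],[[0,0,24],[0,-130,30],1],[[0,0,32],[0,-170,40],1],[[0,0,39],[0,-200,45],1],[[0,0,39],[0,-220,45],1],[[0,0,39],[0,-220,45],1],[[0,0,39],[0,-220,45],1]]'
python3 - <<'E'
from h import *
show()
p=viewer.snapshot('wrist'); cv2.imwrite('pics/w1.png',p)
E
```

```text
t 2.75 tcp [463.  204.9 299.5] zyaw 50.81 down [ 0.001  0.001 -1.   ] op 1.0 F [0.6 0.  0.2] j7 0.46
time: 3.55
tcp_pos: [0.4616, -0.0133, 0.3441]
ee_rot: [0.707, -0.707, 0.001, -0.002]
force: [0.1, 0.7, 0.6]
opening: 1.001
t 3.55 tcp [461.6 -13.3 344.1] zyaw 89.75 down [ 0.  0. -1.] op 1.001 F [0.1 0.7 0.6] j7 1.55
```

View pics/w1.png

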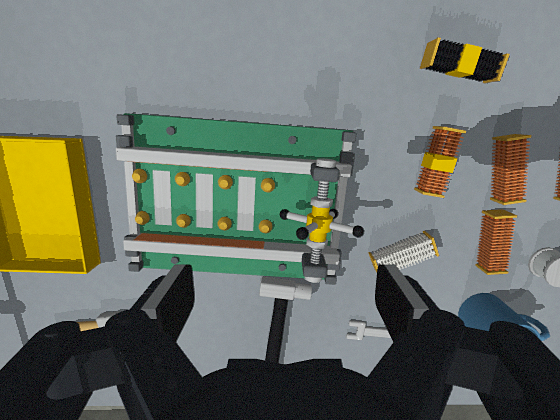

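The wrist view shows the fixture with its eight brass posts (rows about 177 and 220, columns 140 to 268) and the three bays as white strips. The turnbuckle is at (318,222), the leaker at (440,162), and two copper cores are at (510,165) and (495,242).

```bash
python3 - <<'E'
from h import *
from scipy.optimize import least_squares
p=viewer.snapshot('wrist'); c=viewer.camera_params('wrist')
hsv=cv2.cvtColor(p,cv2.COLOR_BGR2HSV)
m=cv2.inRange(hsv,(15,120,90),(32,255,255)); m[:165]=0;m[235:]=0;m[:,:130]=0;m[:,280:]=0
n,l,st,ce=cv2.connectedComponentsWithStats(m)
ce=[ce[i] for i in range(1,n) if st[i,4]>30]; print(np.round(ce,1))
ce=np.array(ce)
mod=np.array([[x,y,z] for x in(-.034,.034) for y in(33,-33,-99,-165) for z in [.020]])
mod[:,1]/=1000   # relative bay1
def res(q,full=False):
    a=q[2];R=np.array([[np.cos(a),-np.sin(a)],[np.sin(a),np.cos(a)]])
    W=np.c_[mod[:,:2]@R.T+q[:2],mod[:,2]]
    u=proj(c,W); d=u[:,None]-ce[None]; k=np.linalg.norm(d,axis=2).argmin(1)
    return (u-ce[k]).ravel()
o=least_squares(res,[.515,-.07,0]); print(o.x[:2],np.degrees(o.x[2]),np.round(res(o.x),1))
for q,z in dict(bay_1=.012,jaw_near=.012,jaw_far=.012,sleeve_center=.078,fixture=0,scrap_tray=0).items():
    for d in viewer.place_of(q,'wrist')[:3]: print(q,round(d['score'],2),np.round(d['pixel'],1),np.round(back(c,d['pixel'][::-1],z),4))
for q in ['core_a','leaker_a']:
    for d in viewer.trace(q,'wrist'):
        if d['score']<.2: continue
        x,y,yaw,iou=fitbox(c,d['pixels']); print(q,round(d['score'],2),np.round(d['box']),np.round([x,y,yaw,iou],3))
cv2.imwrite('pics/w1z.png',cv2.resize(p[100:290,100:370],None,fx=2.9,fy=2.9,interpolation=cv2.INTER_CUBIC))
E
```

```text
[[138.5 175.5]
 [181.5 178.6]
 [224.3 181.6]
 [267.  184.8]
 [141.1 217.3]
 [182.4 220.2]
 [223.4 223.1]
 [264.5 226.1]]
[ 0.51735061 -0.07387676] -4.379601989833053 [ 0.7 -0.2  0.3 -0.1 -0.2 -0.2 -0.8 -0.3  0.7  0.2  0.4  0.3 -0.2  0.3
 -0.8  0.3]
bay_1 0.85 [204.6 246.1] [ 0.52   -0.0737  0.012 ]
bay_1 0.73 [201.5 204.3] [ 0.5147 -0.1398  0.012 ]
bay_1 0.64 [195.  161.7] [ 0.5039 -0.2062  0.012 ]
jaw_near 0.6 [164.9 239.5] [ 0.4568 -0.0814  0.012 ]
jaw_far 0.85 [239.  232.9] [ 0.5786 -0.0977  0.012 ]
sleeve_center 0.56 [224.5 316.3] [0.5309 0.0318 0.078 ]
fixture 0.97 [202.7 236.9] [ 0.52   -0.0901  0.    ]
fixture 0.41 [167.5 507.9] [0.4637 0.3398 0.    ]
scrap_tray 0.96 [201.8  44.9] [ 0.5177 -0.4023  0.    ]
core_a 0.98 [490. 130. 526. 204.] [ 0.464  0.327 10.611  0.895]
core_a 0.92 [369. 230. 436. 273.] [  0.605   0.181 -64.817   0.727]
core_a 0.77 [476. 211. 518. 276.] [0.583 0.33  6.498 0.857]
core_a 0.62 [559. 168. 560. 198.] [  0.469   0.454 -23.054   0.437]
core_a 0.33 [281. 200. 362. 249.] [ 5.5100e-01  5.3000e-02 -8.3755e+01  4.7300e-01]
leaker_a 0.94 [415. 124. 467. 196.] [  0.452   0.219 -11.888   0.868]
leaker_a 0.92 [418.  41. 507.  86.] [ 0.314  0.234 78.316  0.948]
leaker_a 0.74 [279. 200. 362. 250.] [ 5.5100e-01  5.4000e-02 -8.4312e+01  4.9000e-01]
```

View pics/w1z.png

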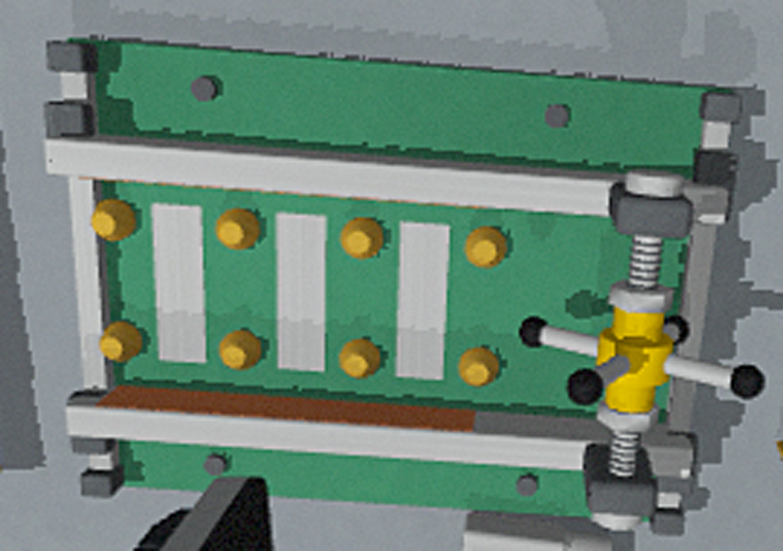

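```bash
python3 - <<'E'
from h import *
c=viewer.camera_params('wrist')
p=viewer.snapshot('wrist')
e=np.array([np.cos(np.radians(-4.38)),np.sin(np.radians(-4.38))])
b2=np.array([.5124,-.1397])
# profile along fixture x at z=.046 through bay2 offset and between
for dy in (0,.02,-.033):
    yv=np.array([-e[1],e[0]])
    xs=np.arange(-.09,.091,.002)
    W=np.array([np.r_[b2+e*x+yv*dy,.046] for x in xs]); uv=np.round(proj(c,W)).astype(int)
    print(dy,[(round(x*1000),*p[v,u].tolist()) for x,(u,v) in zip(xs,uv) if .04<abs(x)<.085])
# spokes
q=viewer.trace('sleeve','wrist'); 
for d in q[:2]: print(d['score'],d['box'])
cx=np.array([.5258,.0358,.078])
ex=np.r_[e,0]; ey=np.r_[-e[1],e[0],0]
for th in range(0,90,10):
    t=np.radians(th); P=[cx+.055*(np.sin(t+k*np.pi/2)*ey*-1+np.cos(t+k*np.pi/2)*np.array([0,0,1])) for k in range(4)]
    print(th,np.round(proj(c,P)).astype(int).tolist())
E
```

```text
0 [(-84, 49, 71, 37), (-82, 58, 79, 32), (-80, 80, 83, 77), (-78, 88, 91, 89), (-76, 168, 168, 168), (-74, 192, 192, 188), (-72, 193, 194, 191), (-70, 188, 188, 188), (-68, 190, 192, 189), (-66, 188, 188, 187), (-64, 193, 193, 191), (-62, 195, 194, 193), (-60, 193, 192, 192), (-58, 107, 146, 57), (-56, 110, 147, 65), (-54, 110, 147, 70), (-52, 109, 148, 68), (-50, 106, 144, 67), (-48, 199, 197, 202), (-46, 193, 193, 191), (-44, 189, 191, 188), (-42, 190, 190, 188), (40, 101, 132, 61), (42, 97, 133, 62), (44, 55, 75, 34), (46, 53, 78, 31), (48, 66, 84, 54), (50, 36, 59, 113), (52, 32, 55, 102), (54, 36, 61, 103), (56, 34, 61, 101), (58, 24, 57, 98), (60, 30, 57, 100), (62, 162, 160, 151), (64, 197, 198, 192), (66, 188, 188, 186), (68, 183, 186, 184), (70, 186, 186, 183), (72, 183, 185, 183), (74, 186, 188, 184), (76, 188, 189, 187), (78, 195, 191, 197), (80, 133, 149, 116), (82, 104, 139, 63), (84, 109, 142, 74)]
0.02 [(-84, 51, 72, 28), (-82, 58, 80, 33), (-80, 85, 87, 84), (-78, 92, 93, 91), (-76, 166, 165, 164), (-74, 192, 191, 189), (-72, 190, 190, 190), (-70, 188, 187, 185), (-68
[... 1501 characters left out ...]
6), (70, 186, 185, 181), (72, 184, 186, 185), (74, 184, 185, 183), (76, 193, 192, 192), (78, 192, 189, 193), (80, 92, 134, 47), (82, 101, 141, 65), (84, 61, 82, 32)]
0.68 [279.5, 199.1, 363.3, 250.9]
0.51 [554.6, 165.9, 558.1, 202.4]
0 [[325, 235], [281, 218], [316, 210], [359, 224]]
10 [[317, 234], [281, 216], [322, 210], [360, 226]]
20 [[310, 233], [283, 214], [328, 211], [360, 228]]
30 [[302, 232], [286, 213], [334, 212], [359, 230]]
40 [[296, 230], [290, 212], [340, 214], [356, 232]]
50 [[290, 227], [294, 211], [345, 215], [352, 234]]
60 [[286, 225], [299, 210], [350, 217], [346, 235]]
70 [[283, 223], [304, 210], [354, 219], [340, 235]]
80 [[281, 220], [310, 210], [357, 222], [333, 236]]
```

The jaw gap is about 121 mm, and the spoke angle (about 30° past upright) agrees with that, so there is no need to slacken. I'll take the leaker first.

```bash
python3 -m crank '[[[0,0,-6],[-2,45,-10],1],[[0,0,-12],[-4,90,-30],1],[[0,0,-12],[-6,135,-50],1],[[0,0,-12],[-10,180,-70],1],[[0,0,-12],[-11,215,-110],1],[[0,0,-12],[-11,232,-155],1],[[0,0,-12],[-11,232,-195],1],[[0,0,-12],[-11,232,-225],1],[[0,0,-12],[-11,232,-225],1]]' 60
python3 - <<'E'
from h import *
show()
p=viewer.snapshot('wrist'); cv2.imwrite('pics/w2.png',p); c=viewer.camera_params('wrist')
for d in viewer.trace('leaker_a','wrist')[:3]:
    print(round(d['score'],2),np.round(d['box']),np.round(fitbox(c,d['pixels']),3))
p,R,s=tool(); u=proj(c,[np.r_[p[:2],.034]]);print(u)
E
```

```text
time: 5.05
tcp_pos: [0.4485, 0.2177, 0.1158]
ee_rot: [-0.702, 0.705, -0.077, 0.073]
force: [-0.9, -0.5, 0.5]
opening: 0.995
t 5.05 tcp [448.5 217.7 115.8] zyaw 77.85 down [-0.006 -0.004 -1.   ] op 0.995 F [-0.9 -0.5  0.5] j7 0.9
0.89 [261. 150. 312. 284.] [ 0.455  0.219 -9.936  0.931]
0.58 [186.   2. 342.  57.] [ 0.313  0.234 78.663  0.963]
[[286.20997607 218.45671344]]
```

View pics/w2.png

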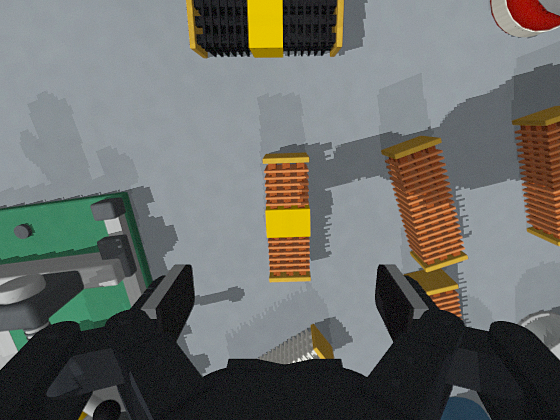

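The leaker is centred between the fingers at (287,222), so I'll descend and grip.

```bash
python3 -m crank '[[[0,0,1],[4,1,-40],1],[[0,0,1],[4,1,-75],1],[[0,0,1],[4,1,-100],1],[[0,0,1],[4,1,-110],1],[[0,0,1],[4,1,-110],-1],[[0,0,1],[4,1,-110],-1],[[0,0,1],[4,1,-110],-1],[[0,0,1],[4,1,-110],-1],[[0,0,1],[4,1,-110],-1],[[0,0,1],[4,1,-110],-1]]' 60
python3 -c "
from h import *; show()"
```

```text
time: 6.15
tcp_pos: [0.4555, 0.2199, 0.0106]
ee_rot: [0.704, -0.703, 0.068, -0.07]
force: [-1.3, -0.7, 11.5]
opening: 0.382
t 6.15 tcp [455.5 219.9  10.6] zyaw 78.82 down [ 0.002  0.001 -1.   ] op 0.382 F [-1.3 -0.7 11.5] j7 0.94
```

```bash
python3 -m crank '[[[0,0,0],[0,0,40],-1],[[0,0,0],[0,0,85],-1],[[0,0,0],[0,0,130],-1],[[0,0,0],[0,-10,175],-1],[[0,0,0],[4,-55,190],-1],[[0,0,0],[8,-100,190],-1],[[0,0,0],[12,-145,190],-1],[[0,0,0],[16,-190,190],-1],[[0,0,0],[20,-235,190],-1],[[0,0,0],[24,-280,190],-1]]'
python3 -c "
from h import *; show()"
```

```text
time: 7.15
tcp_pos: [0.4781, -0.0621, 0.1997]
ee_rot: [0.704, -0.704, 0.069, -0.069]
force: [0.7, -0.2, -3.6]
opening: 0.38
t 7.15 tcp [478.1 -62.1 199.7] zyaw 78.83 down [ 0.001  0.    -1.   ] op 0.38 F [ 0.7 -0.2 -3.6] j7 1.51
```

```bash
python3 -m crank '[[[0,0,0],[5,-45,0],-1],[[0,0,0],[10,-90,0],-1],[[0,0,0],[15,-135,0],-1],[[0,0,0],[20,-180,0],-1],[[0,0,3],[25,-225,0],-1],[[0,0,6],[30,-270,0],-1],[[0,0,8],[36,-310,0],-1],[[0,0,9],[41,-345,0],-1],[[0,0,9],[41,-345,0],-1]]'
python3 - <<'E'
from h import *
show()
p=viewer.snapshot('wrist'); cv2.imwrite('pics/w3.png',p); c=viewer.camera_params('wrist')
for d in viewer.place_of('scrap_tray','wrist')[:3]: print(round(d['score'],2),np.round(d['pixel'],1),np.round(back(c,d['pixel'][::-1],0),4))
E
```

```text
time: 8.05
tcp_pos: [0.5176, -0.4113, 0.199]
ee_rot: [-0.706, 0.708, -0.016, 0.015]
force: [-0.5, 0.4, -4.1]
opening: 0.385
t 8.05 tcp [ 517.6 -411.3  199. ] zyaw 87.5 down [-0.001 -0.004 -1.   ] op 0.385 F [-0.5  0.4 -4.1] j7 2.23
```

View pics/w3.png

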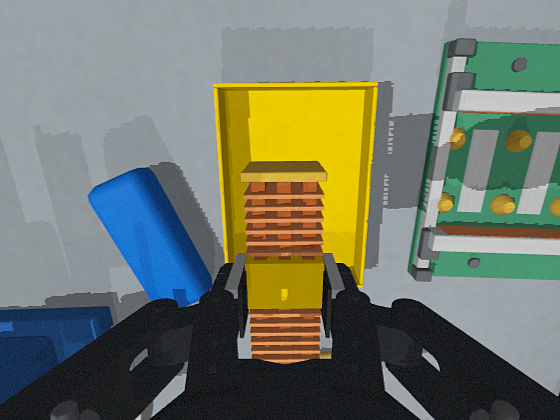

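```bash
python3 - <<'E'
from h import *
c=viewer.camera_params('wrist')
for uv in [(215,85),(377,83),(363,286)]: print(np.round(back(c,uv,.04)*1000))
print(proj(c,[.52,-.41,.004]))
E
```

```text
[ 414. -465.   40.]
[ 419. -318.   40.]
[ 625. -324.   40.]
[[281.11710175 188.10435206]]
```

```bash
python3 -m crank '[[[0,0,0],[0,10,-45],-1],[[0,0,0],[0,10,-90],-1],[[0,0,0],[0,10,-135],-1],[[0,0,0],[0,10,-170],-1],[[0,0,0],[0,10,-184],-1],[[0,0,0],[0,10,-184],-1],[[0,0,0],[0,10,-184],0.4],[[0,0,0],[0,10,-184],0.4],[[0,0,0],[0,10,-184],0.4],[[0,0,0],[0,10,-184],0.4]]'
python3 -c "
from h import *; show()"
python3 -m crank '[[[0,0,0],[0,0,45],0.4],[[0,0,0],[0,0,90],0.4],[[0,0,0],[0,0,135],0.6],[[0,0,0],[0,20,180],1],[[0,0,0],[0,65,200],1],[[0,0,0],[0,110,200],1],[[0,0,0],[0,155,200],1],[[0,0,0],[0,200,200],1],[[0,0,0],[0,245,200],1],[[0,0,0],[0,290,200],1]]'
python3 - <<'E'
from h import *
show()
p=viewer.snapshot('top'); cv2.imwrite('pics/t4.png',p[100:340]); c=viewer.camera_params('top')
for q in ['core_a','leaker_a']:
    for d in viewer.trace(q,'top'):
        if d['score']<.2: continue
        x,y,yaw,iou=fitbox(c,d['pixels']); print(q,round(d['score'],2),np.round(d['box']),np.round([x,y,yaw,iou],3))
E
```

```text
time: 9.15
tcp_pos: [0.52, -0.3956, 0.0158]
ee_rot: [-0.707, 0.707, -0.013, 0.014]
force: [-0.0, -0.0, 0.5]
opening: 0.7
t 9.15 tcp [ 520.  -395.6   15.8] zyaw 87.82 down [ 0.001 -0.001 -1.   ] op 0.7 F [-0.  -0.   0.5] j7 2.25
time: 10.15
tcp_pos: [0.5194, -0.1037, 0.2155]
ee_rot: [0.707, -0.707, 0.013, -0.014]
force: [0.9, 0.0, 0.5]
opening: 1.001
t 10.15 tcp [ 519.4 -103.7  215.5] zyaw 87.8 down [ 0.001  0.    -1.   ] op 1.001 F [0.9 0.  0.5] j7 1.73
core_a 0.92 [124. 221. 134. 249.] [ 0.466  0.431 12.668  0.776]
core_a 0.92 [154. 220. 170. 250.] [ 0.466  0.326 10.576  0.832]
core_a 0.67 [191. 183. 220. 202.] [  0.605   0.179 -63.619   0.835]
core_a 0.61 [158. 185. 168. 219.] [0.584 0.328 3.172 0.94 ]
leaker_a 0.79 [170. 275. 199. 289.] [ 0.316  0.232 80.75   0.819]
leaker_a 0.61 [368. 202. 379. 236.] [ 0.517 -0.396 -0.177  0.887]
```

View pics/t4.png

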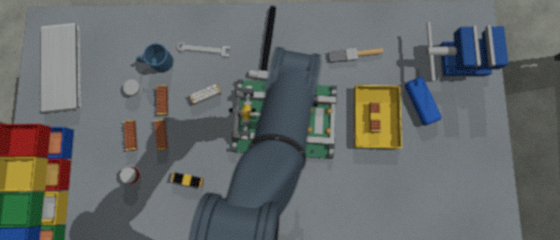

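The leaker lies in the tray at about (374,118) in this crop. Next is core 1 near (0.465, 0.327).

```bash
python3 -m crank '[[[0,0,2],[-5,45,0],1],[[0,0,4],[-10,90,0],1],[[0,0,6],[-15,135,0],1],[[0,0,8],[-20,180,0],1],[[0,0,10],[-30,225,0],1],[[0,0,12],[-35,270,0],1],[[0,0,12],[-40,315,-10],1],[[0,0,12],[-45,360,-40],1],[[0,0,12],[-50,400,-70],1],[[0,0,12],[-54,432,-100],1]]'
python3 -m crank '[[[0,0,0],[0,0,0],1]]'
python3 - <<'E'
from h import *
show()
p=viewer.snapshot('wrist'); cv2.imwrite('pics/w5.png',p); c=viewer.camera_params('wrist')
for d in viewer.trace('core_a','wrist')[:5]:
    print(round(d['score'],2),np.round(d['box']),np.round(fitbox(c,d['pixels']),3))
E
```

```text
time: 11.3
tcp_pos: [0.4667, 0.3278, 0.1146]
ee_rot: [0.705, -0.704, -0.061, 0.059]
force: [1.5, 0.1, 0.4]
opening: 1.001
time: 11.4
tcp_pos: [0.4629, 0.3302, 0.1109]
ee_rot: [-0.704, 0.705, 0.061, -0.064]
force: [-0.6, -0.3, 0.4]
opening: 1.0
t 11.4 tcp [462.9 330.2 110.9] zyaw 100.14 down [-0.005 -0.001 -1.   ] op 1.0 F [-0.6 -0.3  0.4] j7 1.07
0.91 [373. 173. 452. 289.] [0.465 0.429 7.358 0.751]
0.89 [240. 283. 286. 364.] [0.586 0.326 3.86  0.85 ]
0.79 [ 22. 299. 136. 344.] [  0.546   0.203 -34.449   0.354]
0.63 [258. 151. 305. 281.] [0.466 0.325 8.31  0.937]
```

View pics/w5.png

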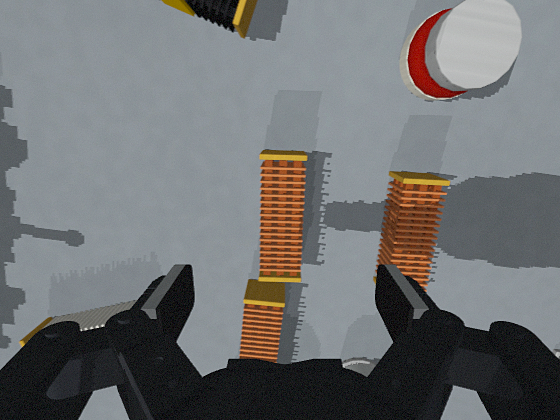

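```bash
python3 -m crank '[[[0,0,-1],[0,-2,-40],1],[[0,0,-1],[0,-2,-75],1],[[0,0,-1],[0,-2,-98],1],[[0,0,-1],[0,-2,-107],1],[[0,0,-1],[0,-2,-107],-1],[[0,0,-1],[0,-2,-107],-1],[[0,0,-1],[0,-2,-107],-1],[[0,0,-1],[0,-2,-107],-1],[[0,0,-1],[0,-2,-107],-1],[[0,0,-1],[0,-2,-107],-1]]' 60
python3 -c "
from h import *; show()"
```

```text
time: 12.5
tcp_pos: [0.4665, 0.3254, 0.0098]
ee_rot: [0.706, -0.704, -0.055, 0.053]
force: [-0.3, -0.9, 8.7]
opening: 0.382
t 12.5 tcp [466.5 325.4   9.8] zyaw 98.82 down [ 0.002  0.002 -1.   ] op 0.382 F [-0.3 -0.9  8.7] j7 1.06
```

```bash
python3 -m crank '[[[0,0,0],[0,0,40],-1],[[0,0,0],[0,0,85],-1],[[0,0,0],[0,-5,130],-1],[[0,0,-2],[0,-40,170],-1],[[0,0,-4],[4,-85,185],-1],[[0,0,-6],[8,-130,185],-1],[[0,0,-8],[12,-175,185],-1],[[0,0,-10],[16,-220,185],-1],[[0,0,-12],[20,-265,185],-1],[[0,0,-13],[24,-310,185],-1]]'
python3 -m crank '[[[0,0,0],[4,-45,0],-1],[[0,0,0],[8,-90,0],-1],[[0,0,0],[12,-135,0],-1],[[0,0,0],[15,-170,0],-1],[[0,0,0],[18,-200,0],-1],[[0,0,0],[18,-220,0],-1],[[0,0,0],[18,-220,-20],-1],[[0,0,0],[18,-220,-50],-1],[[0,0,0],[18,-220,-75],-1],[[0,0,0],[18,-220,-75],-1]]'
python3 - <<'E'
from h import *
show()
p=viewer.snapshot('wrist'); cv2.imwrite('pics/w6.png',p); c=viewer.camera_params('wrist')
for d in viewer.place_of('bay_3','wrist')[:4]: print(round(d['score'],2),np.round(d['pixel'],1),np.round(back(c,d['pixel'][::-1],.012),4))
E
```

```text
time: 13.5
tcp_pos: [0.4893, 0.0128, 0.1938]
ee_rot: [0.707, -0.707, 0.026, -0.027]
force: [1.2, -0.7, -2.9]
opening: 0.385
time: 14.5
tcp_pos: [0.5055, -0.2046, 0.1158]
ee_rot: [0.707, -0.706, 0.027, -0.024]
force: [-0.3, 0.4, -3.7]
opening: 0.385
t 14.5 tcp [ 505.5 -204.6  115.8] zyaw 85.83 down [-0.005  0.002 -1.   ] op 0.385 F [-0.3  0.4 -3.7] j7 1.92
0.67 [212.  363.4] [ 0.5136 -0.1395  0.012 ]
0.65 [217.4 439.6] [ 0.5231 -0.0754  0.012 ]
```

View pics/w6.png

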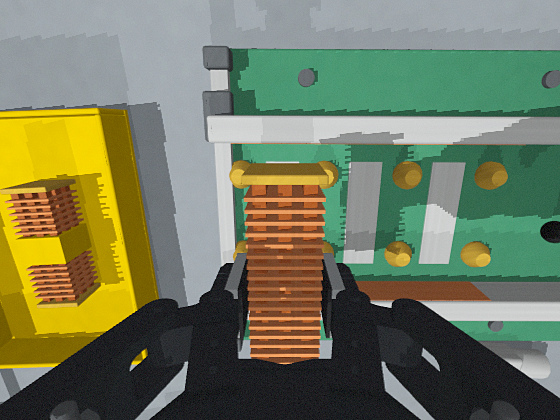

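```bash
python3 -m crank '[[[0,0,0],[0,-1,-25],-1],[[0,0,0],[0,-1,-50],-1],[[0,0,0],[0,-1,-70],-1],[[0,0,0],[0,-1,-85],-1],[[0,0,0],[0,-1,-94],-1],[[0,0,0],[0,-1,-97],-1],[[0,0,0],[0,-1,-97],-1]]'
python3 -c "
from h import *; show()"
```

```text
time: 15.3
tcp_pos: [0.5084, -0.2067, 0.0221]
ee_rot: [-0.706, 0.707, -0.025, 0.026]
force: [0.4, -0.3, -2.2]
opening: 0.392
t 15.3 tcp [ 508.4 -206.7   22.1] zyaw 85.82 down [ 0.001 -0.    -1.   ] op 0.392 F [ 0.4 -0.3 -2.2] j7 1.95
```

```bash
python3 -m crank '[[[0,0,0],[0,0,-1],-1],[[0,0,0],[0,0,-1],0.1],[[0,0,0],[0,0,-1],0.1],[[0,0,0],[0,0,-1],0.1],[[0,0,0],[0,0,5],0.1],[[0,0,0],[0,0,35],0.1],[[0,0,0],[0,0,75],0.1],[[0,0,0],[0,10,120],0.6],[[0,0,0],[0,45,165],1],[[0,0,0],[0,90,190],1]]'
python3 - <<'E'
from h import *
show()
p=viewer.snapshot('wrist'); cv2.imwrite('pics/w7.png',p); c=viewer.camera_params('wrist')
for d in viewer.trace('core_a','wrist')[:5]:
    print(round(d['score'],2),np.round(d['box']),np.round(fitbox(c,d['pixels'],zc=.029),3))
p=viewer.snapshot('top'); c=viewer.camera_params('top')
for d in viewer.trace('core_a','top'):
  if d['score']>.2: print(round(d['score'],2),np.round(d['box']),np.round(fitbox(c,d['pixels']),3))
E
```

```text
time: 16.3
tcp_pos: [0.5081, -0.1246, 0.2102]
ee_rot: [-0.706, 0.707, -0.026, 0.029]
force: [1.4, 1.0, -0.5]
opening: 0.999
t 16.3 tcp [ 508.1 -124.6  210.2] zyaw 85.57 down [ 0.004 -0.002 -1.   ] op 0.999 F [ 1.4  1.  -0.5] j7 1.74
0.64 [185. 144. 228. 240.] [ 0.51  -0.197 -4.09   0.922]
0.64 [497. 221. 560. 280.] [  0.601   0.189 -71.765   0.904]
0.79 [191. 184. 220. 205.] [  0.604   0.18  -66.981   0.886]
0.75 [156. 187. 166. 218.] [0.584 0.329 5.877 0.86 ]
0.63 [123. 224. 138. 252.] [0.465 0.43  6.374 0.886]
0.46 [315. 205. 326. 236.] [  0.508  -0.214 -14.161   0.616]
```

View pics/w7.png

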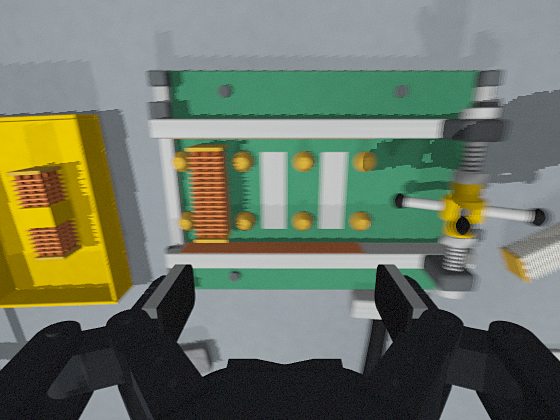

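Core 1 sits in bay 3 between the posts at (207,195). Next is the core at (0.584, 0.329).

```bash
python3 -m crank '[[[0,0,1],[6,45,0],1],[[0,0,2],[12,90,0],1],[[0,0,3],[20,135,0],1],[[0,0,4],[28,180,0],1],[[0,0,5],[36,225,0],1],[[0,0,6],[44,270,0],1],[[0,0,7],[52,315,0],1],[[0,0,8],[60,360,-10],1],[[0,0,9],[70,405,-40],0.6],[[0,0,9],[76,444,-70],0.6]]'
python3 -m crank '[[[0,0,0],[0,0,-20],0.6],[[0,0,0],[0,0,-25],0.6]]'
python3 - <<'E'
from h import *
show()
p=viewer.snapshot('wrist'); cv2.imwrite('pics/w8.png',p); c=viewer.camera_params('wrist')
for d in viewer.trace('core_a','wrist')[:5]:
    print(round(d['score'],2),np.round(d['box']),np.round(fitbox(c,d['pixels']),3))
E
```

```text
time: 17.5
tcp_pos: [0.5844, 0.3174, 0.1383]
ee_rot: [-0.706, 0.707, 0.03, -0.029]
force: [0.7, -0.0, -0.2]
opening: 0.801
time: 17.7
tcp_pos: [0.5817, 0.3158, 0.1104]
ee_rot: [-0.705, 0.708, 0.028, -0.032]
force: [-0.6, -1.2, -0.0]
opening: 0.798
t 17.7 tcp [581.7 315.8 110.4] zyaw 94.84 down [-0.005 -0.004 -1.   ] op 0.798 F [-0.6 -1.2 -0. ] j7 1.15
0.97 [425.   0. 512. 141.] [0.464 0.43  6.13  0.85 ]
0.72 [ 36. 185. 187. 270.] [  0.604   0.178 -66.558   0.947]
0.71 [280. 151. 331. 287.] [0.584 0.328 3.194 0.944]
```

View pics/w8.png

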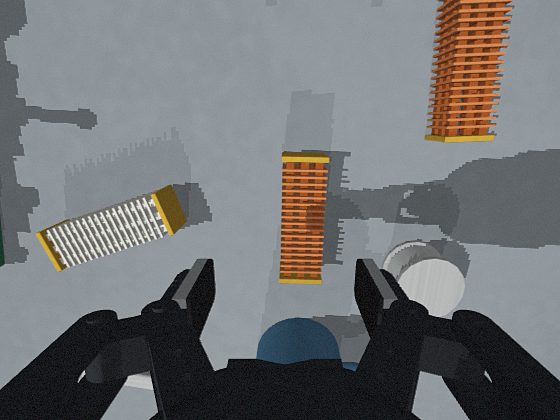

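```bash
python3 -m crank '[[[0,0,-1],[1,11,0],0.6],[[0,0,-1],[1,11,-30],0.6],[[0,0,-1],[1,11,-60],0.6],[[0,0,-1],[1,11,-60],0.6]]'
python3 -c "
from h import *; show()
c=viewer.camera_params('wrist')
viewer.snapshot('wrist')
for d in viewer.trace('core_a','wrist')[:5]:
    print(round(d['score'],2),np.round(d['box']),np.round(fitbox(c,d['pixels']),3))
"
```

```text
time: 18.2
tcp_pos: [0.5828, 0.3272, 0.0525]
ee_rot: [-0.706, 0.707, 0.022, -0.024]
force: [-0.7, -0.2, -0.2]
opening: 0.799
t 18.2 tcp [582.8 327.2  52.5] zyaw 93.74 down [-0.003 -0.002 -1.   ] op 0.799 F [-0.7 -0.2 -0.2] j7 1.12
0.63 [446.   0. 557. 141.] [0.481 0.435 4.111 0.826]
0.6 [258. 160. 324. 331.] [0.583 0.329 3.733 0.919]
0.55 [  0. 201. 145. 309.] [  0.604   0.179 -66.375   0.946]
```

```bash
python3 -m crank '[[[0,0,0],[0,1,-30],0.6],[[0,0,0],[0,1,-42],0.6],[[0,0,0],[0,1,-43],0.6],[[0,0,0],[0,1,-43],-1],[[0,0,0],[0,1,-43],-1],[[0,0,0],[0,1,-43],-1],[[0,0,0],[0,1,-43],-1],[[0,0,0],[0,1,-43],-1]]' 60
python3 -c "
from h import *; show()"
```

```text
time: 19.1
tcp_pos: [0.5849, 0.3297, 0.0131]
ee_rot: [0.707, -0.706, -0.024, 0.023]
force: [-1.3, 0.1, 6.2]
opening: 0.385
t 19.1 tcp [584.9 329.7  13.1] zyaw 93.81 down [ 0.002  0.001 -1.   ] op 0.385 F [-1.3  0.1  6.2] j7 1.12
```

```bash
python3 -m crank '[[[0,0,0],[0,0,40],-1],[[0,0,0],[0,0,85],-1],[[0,0,0],[0,-5,130],-1],[[0,0,-2],[-5,-40,170],-1],[[0,0,-4],[-12,-85,182],-1],[[0,0,-6],[-20,-130,182],-1],[[0,0,-8],[-28,-175,182],-1],[[0,0,-8],[-36,-220,182],-1],[[0,0,-8],[-44,-265,182],-1],[[0,0,-8],[-52,-310,182],-1]]'
python3 -m crank '[[[0,0,0],[-5,-45,0],-1],[[0,0,0],[-10,-90,0],-1],[[0,0,0],[-15,-130,0],-1],[[0,0,0],[-19,-159,0],-1],[[0,0,0],[-19,-159,-20],-1],[[0,0,0],[-19,-159,-50],-1],[[0,0,0],[-19,-159,-75],-1],[[0,0,0],[-19,-159,-75],-1]]'
python3 - <<'E'
from h import *
show()
p=viewer.snapshot('wrist'); cv2.imwrite('pics/w9.png',p)
E
```

```text
time: 20.1
tcp_pos: [0.5312, 0.0175, 0.194]
ee_rot: [0.707, -0.707, 0.026, -0.026]
force: [1.8, -0.8, -3.5]
opening: 0.381
time: 20.9
tcp_pos: [0.5108, -0.1393, 0.1162]
ee_rot: [0.707, -0.706, 0.028, -0.024]
force: [-1.0, 0.3, -3.5]
opening: 0.384
t 20.9 tcp [ 510.8 -139.3  116.2] zyaw 85.81 down [-0.005  0.001 -1.   ] op 0.384 F [-1.   0.3 -3.5] j7 1.79
```

View pics/w9.png

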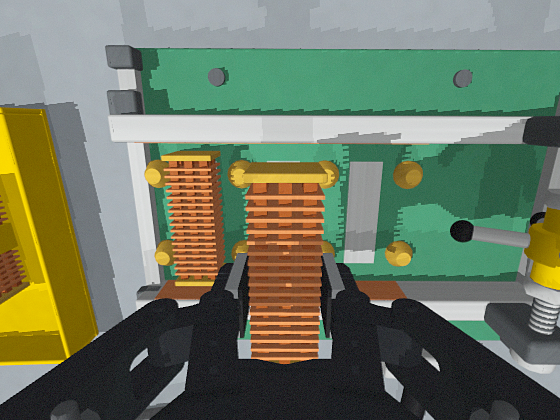

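```bash
python3 -m crank '[[[0,0,0],[0,-1,-25],-1],[[0,0,0],[0,-1,-50],-1],[[0,0,0],[0,-1,-70],-1],[[0,0,0],[0,-1,-84],-1],[[0,0,0],[0,-1,-92],-1],[[0,0,0],[0,-1,-94],-1],[[0,0,0],[0,-1,-94],-1]]'
python3 -c "
from h import *; show()"
```

```text
time: 21.65
tcp_pos: [0.5137, -0.141, 0.0255]
ee_rot: [-0.707, 0.707, -0.025, 0.026]
force: [0.2, 0.1, -3.1]
opening: 0.386
t 21.65 tcp [ 513.7 -141.    25.5] zyaw 85.82 down [ 0.001 -0.    -1.   ] op 0.386 F [ 0.2  0.1 -3.1] j7 1.82
```

```bash
python3 -m crank '[[[0,0,0],[0,0,-1],-1],[[0,0,0],[0,0,-1],0.1],[[0,0,0],[0,0,-1],0.1],[[0,0,0],[0,0,-1],0.1],[[0,0,0],[0,0,5],0.1],[[0,0,0],[0,0,35],0.1],[[0,0,0],[0,0,75],0.1],[[0,0,0],[0,10,120],0.6],[[0,0,0],[0,45,165],1],[[0,0,0],[0,90,188],1]]'
python3 - <<'E'
from h import *
show()
p=viewer.snapshot('wrist'); cv2.imwrite('pics/w10.png',p); c=viewer.camera_params('wrist')
for d in viewer.trace('core_a','wrist')[:5]:
    print(round(d['score'],2),np.round(d['box']),np.round(fitbox(c,d['pixels'],zc=.029),3))
p=viewer.snapshot('top'); c=viewer.camera_params('top')
for d in viewer.trace('core_a','top'):
  if d['score']>.2: print(round(d['score'],2),np.round(d['box']),np.round(fitbox(c,d['pixels']),3))
E
```

```text
time: 22.65
tcp_pos: [0.5137, -0.0583, 0.2126]
ee_rot: [-0.706, 0.707, -0.026, 0.029]
force: [0.6, -0.4, -0.5]
opening: 1.001
t 22.65 tcp [513.7 -58.3 212.6] zyaw 85.56 down [ 0.004 -0.001 -1.   ] op 1.001 F [ 0.6 -0.4 -0.5] j7 1.61
0.81 [186. 142. 231. 246.] [ 0.515 -0.13  -4.052  0.924]
0.7 [442. 210. 548. 281.] [  0.599   0.186 -69.644   0.872]
0.67 [117. 145. 170. 242.] [ 0.51  -0.196 -3.715  0.885]
0.34 [ 77.  70. 464. 295.] [ 0.459  0.067 -4.732  0.078]
0.24 [296. 286. 364. 360.] [ 0.68  -0.015 -9.821  0.501]
0.73 [227. 177. 335. 260.] [ 0.578 -0.181 -1.406  0.109]
0.69 [294. 205. 304. 236.] [ 0.515 -0.145 -8.776  0.74 ]
0.67 [313. 204. 327. 239.] [ 0.509 -0.209 -1.769  0.924]
0.62 [191. 185. 222. 204.] [  0.603   0.179 -69.707   0.788]
0.58 [124. 221. 138. 255.] [ 0.465  0.43  12.584  0.804]
```

View pics/w10.png

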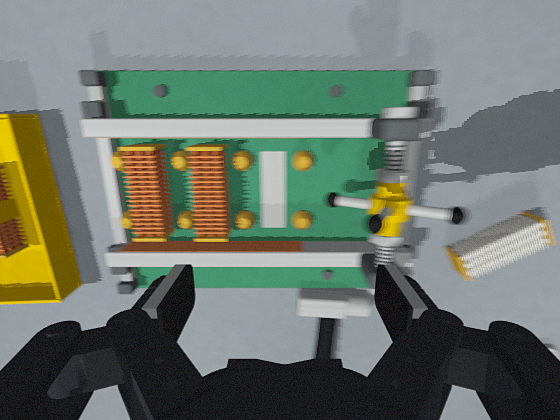

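Two cores are in bays 3 and 2, at (145,193) and (208,193). The last one is at (0.465, 0.43).

```bash
python3 -m crank '[[[0,0,1],[-5,45,0],1],[[0,0,2],[-10,90,0],1],[[0,0,4],[-15,135,0],1],[[0,0,6],[-20,180,0],1],[[0,0,8],[-25,225,0],1],[[0,0,10],[-30,270,0],1],[[0,0,11],[-35,315,0],1],[[0,0,11],[-40,360,0],1],[[0,0,11],[-44,405,-20],1],[[0,0,11],[-48,450,-50],1]]'
python3 -m crank '[[[0,0,0],[0,15,-20],1],[[0,0,0],[0,30,-45],1],[[0,0,0],[0,30,-45],1],[[0,0,0],[0,30,-45],1]]'
python3 - <<'E'
from h import *
show()
p=viewer.snapshot('wrist'); cv2.imwrite('pics/w11.png',p); c=viewer.camera_params('wrist')
for d in viewer.trace('core_a','wrist')[:5]:
    print(round(d['score'],2),np.round(d['box']),np.round(fitbox(c,d['pixels']),3))
E
```

```text
time: 23.85
tcp_pos: [0.4664, 0.3907, 0.1611]
ee_rot: [0.706, -0.706, -0.042, 0.041]
force: [1.5, 0.6, 0.3]
opening: 0.994
time: 24.25
tcp_pos: [0.4659, 0.4177, 0.1156]
ee_rot: [-0.705, 0.707, 0.041, -0.042]
force: [0.2, 0.1, 1.0]
opening: 1.0
t 24.25 tcp [465.9 417.7 115.6] zyaw 96.74 down [-0.001 -0.003 -1.   ] op 1.0 F [0.2 0.1 1. ] j7 0.92
0.83 [  0. 287.  81. 354.] [  0.605   0.179 -60.544   0.823]
0.78 [281. 145. 329. 275.] [0.464 0.432 6.507 0.927]
```

View pics/w11.png

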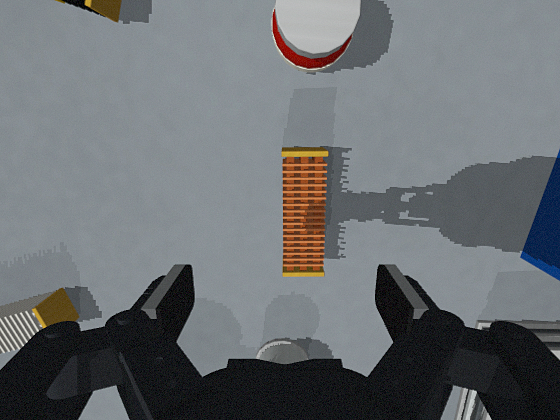

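```bash
python3 -m crank '[[[0,0,0],[-1,14,-20],1],[[0,0,0],[-1,14,-55],1],[[0,0,0],[-1,14,-85],1],[[0,0,0],[-1,14,-106],1],[[0,0,0],[-1,14,-107],1],[[0,0,0],[-1,14,-107],-1],[[0,0,0],[-1,14,-107],-1],[[0,0,0],[-1,14,-107],-1],[[0,0,0],[-1,14,-107],-1],[[0,0,0],[-1,14,-107],-1]]' 60
python3 -m crank '[[[0,0,0],[0,0,0],-1]]'
python3 -c "
from h import *; show()"
```

```text
time: 25.35
tcp_pos: [0.4651, 0.4339, 0.011]
ee_rot: [0.706, -0.705, -0.043, 0.041]
force: [-0.3, -1.7, 8.1]
opening: 0.384
time: 25.45
tcp_pos: [0.4651, 0.434, 0.011]
ee_rot: [0.706, -0.705, -0.043, 0.041]
force: [-0.2, -1.8, 8.2]
opening: 0.381
t 25.45 tcp [465.1 434.   11. ] zyaw 96.81 down [ 0.002  0.001 -1.   ] op 0.381 F [-0.2 -1.8  8.2] j7 0.9
```

```bash
python3 -m crank '[[[0,0,0],[0,0,40],-1],[[0,0,0],[0,0,85],-1],[[0,0,-1],[0,-5,130],-1],[[0,0,-2],[4,-40,170],-1],[[0,0,-4],[9,-85,190],-1],[[0,0,-6],[14,-130,190],-1],[[0,0,-8],[20,-175,190],-1],[[0,0,-10],[25,-220,190],-1],[[0,0,-11],[30,-265,190],-1],[[0,0,-11],[35,-310,190],-1]]'
python3 -m crank '[[[0,0,0],[4,-45,0],-1],[[0,0,0],[8,-90,0],-1],[[0,0,0],[12,-135,0],-1],[[0,0,0],[16,-170,0],-1],[[0,0,0],[18,-198,0],-1],[[0,0,0],[18,-198,-20],-1],[[0,0,0],[18,-198,-50],-1],[[0,0,0],[18,-198,-80],-1],[[0,0,0],[18,-198,-80],-1]]'
python3 - <<'E'
from h import *
show()
p=viewer.snapshot('wrist'); cv2.imwrite('pics/w12.png',p)
E
```

```text
time: 26.45
tcp_pos: [0.4989, 0.1218, 0.1998]
ee_rot: [0.707, -0.707, 0.026, -0.026]
force: [0.4, 0.9, -3.3]
opening: 0.383
time: 27.35
tcp_pos: [0.5148, -0.074, 0.1167]
ee_rot: [0.707, -0.707, 0.028, -0.024]
force: [-1.4, 0.1, -3.3]
opening: 0.388
t 27.35 tcp [514.8 -74.  116.7] zyaw 85.82 down [-0.006  0.001 -1.   ] op 0.388 F [-1.4  0.1 -3.3] j7 1.67
```

View pics/w12.png

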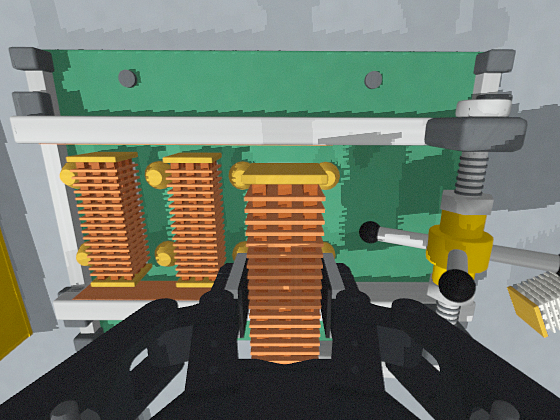

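```bash
python3 -m crank '[[[0,0,0],[0,0,-25],-1],[[0,0,0],[0,0,-50],-1],[[0,0,0],[0,0,-70],-1],[[0,0,0],[0,0,-85],-1],[[0,0,0],[0,0,-92],-1],[[0,0,0],[0,0,-95],-1],[[0,0,0],[0,0,-95],-1]]'
python3 -c "
from h import *; show()"
```

```text
time: 28.1
tcp_pos: [0.518, -0.0744, 0.0252]
ee_rot: [-0.707, 0.707, -0.025, 0.026]
force: [-0.2, 0.9, -3.3]
opening: 0.381
t 28.1 tcp [518.  -74.4  25.2] zyaw 85.82 down [ 0.001 -0.    -1.   ] op 0.381 F [-0.2  0.9 -3.3] j7 1.69
```

Seating needs about 2 mm more descent, then release.

```bash
python3 -m crank '[[[0,0,0],[0,0,-2],-1],[[0,0,0],[0,0,-2],-1],[[0,0,0],[0,0,-2],0.1],[[0,0,0],[0,0,-2],0.1],[[0,0,0],[0,0,-2],0.1],[[0,0,0],[0,0,5],0.1],[[0,0,0],[0,0,35],0.1],[[0,0,0],[0,0,75],0.1],[[0,0,0],[0,0,120],0.1],[[0,0,0],[0,0,160],-1]]'
python3 -m crank '[[[0,0,0],[-30,20,40],-1],[[0,0,0],[-30,20,40],-1],[[0,0,0],[-30,20,40],-1]]'
python3 - <<'E'
from h import *
show()
p=viewer.snapshot('wrist'); cv2.imwrite('pics/w13.png',p); c=viewer.camera_params('wrist')
for d in viewer.trace('core_a','wrist')[:5]:
    print(round(d['score'],2),np.round(d['box']),np.round(fitbox(c,d['pixels'],zc=.029),3))
E
```

```text
time: 29.1
tcp_pos: [0.5172, -0.0745, 0.187]
ee_rot: [-0.707, 0.707, -0.026, 0.026]
force: [0.8, 0.9, -0.9]
opening: 0.393
time: 29.4
tcp_pos: [0.4874, -0.0539, 0.2258]
ee_rot: [0.707, -0.706, 0.024, -0.026]
force: [-0.4, -0.1, -0.5]
opening: -0.001
t 29.4 tcp [487.4 -53.9 225.8] zyaw 85.88 down [ 0.003  0.    -1.   ] op -0.001 F [-0.4 -0.1 -0.5] j7 1.59
0.82 [431. 227. 533. 294.] [  0.596   0.17  -70.607   0.843]
0.76 [189. 169. 229. 262.] [ 0.511 -0.141 -5.063  0.913]
0.72 [253. 165. 282. 256.] [ 0.515 -0.075 -4.953  0.857]
0.7 [125. 165. 177. 260.] [ 0.505 -0.207 -4.093  0.911]
```

View pics/w13.png

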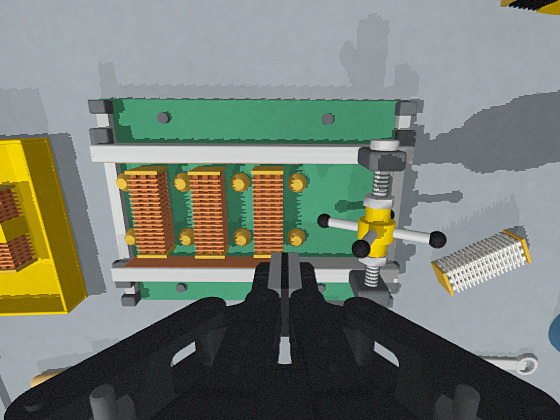

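All three cores lie in their bays, at (150,212), (208,212) and (268,210). Next I'll measure the turnbuckle's centre and angle from the ball positions: (323,221), (361,248) and (437,239).

```bash
cat >> h.py <<'E'
A=np.radians(-4.38); EX=np.array([np.cos(A),np.sin(A),0]); EY=np.array([-np.sin(A),np.cos(A),0]); EZ=np.array([0,0,1.])
SL=np.array([.5258,.0358,.078])
def balls(phi,S=SL):
    return [S+.055*(-np.sin(phi+k*np.pi/2)*EY+np.cos(phi+k*np.pi/2)*EZ) for k in range(4)]
def angle(cam='wrist',img=None,plot=None,S=SL):
    from scipy.optimize import least_squares
    p=viewer.snapshot(cam) if img is None else img; c=viewer.camera_params(cam)
    dark=(p.max(axis=2)<45).astype(np.float32); dark=cv2.GaussianBlur(dark,(0,0),2)
    best=None
    sc=[]
    for d in range(0,90,1):
        u=proj(c,np.array(balls(np.radians(d),S))); u=np.round(u).astype(int)
        sc.append(sum(dark[v,x] for x,v in u if 0<=x<560 and 0<=v<420))
    return int(np.argmax(sc)),np.round(sorted(sc)[-1],2),p,c
def tip(phi,t,S=SL):
    """TCP target for pushing a spoke at phi (deg, + to bays)"""
    f=np.radians(phi)
    if phi<=0: cy,cz=-.055*np.sin(f)+.008,.055*np.cos(f)-.010
    else: cy,cz=-.045*np.sin(f)+.005*np.cos(f),.045*np.cos(f)+.005*np.sin(f)
    return S+EY*(cy+t)+EZ*cz
E
python3 - <<'E'
from h import *
a,s,p,c=angle(); print(a,s)
for dx in (-6,-3,0,3,6):
    print(dx,[angle(img=p,S=SL+EX*dx/1000+EY*dy/1000)[:2] for dy in (-6,-3,0,3,6)])
u=proj(c,np.array(balls(np.radians(a)))); print(np.round(u))
q=cv2.resize(p[140:300,280:480],None,fx=4,fy=4)
for x,v in u: cv2.circle(q,(int((x-280)*4),int((v-140)*4)),6,(0,0,255),1)
cv2.imwrite('pics/w14.png',q)
for phi in (-30,0,30,60): print(phi,np.round(tip(phi,.0145)*1000,1))
E
```

```text
33 2.66
-6 [(28, np.float32(1.46)), (28, np.float32(1.91)), (31, np.float32(1.78)), (33, np.float32(1.13)), (63, np.float32(0.85))]
-3 [(27, np.float32(2.49)), (29, np.float32(2.79)), (33, np.float32(2.8)), (31, np.float32(2.28)), (38, np.float32(1.57))]
0 [(29, np.float32(2.57)), (33, np.float32(2.69)), (33, np.float32(2.66)), (29, np.float32(2.46)), (40, np.float32(1.74))]
3 [(30, np.float32(2.25)), (34, np.float32(2.17)), (36, np.float32(1.86)), (30, np.float32(2.11)), (32, np.float32(1.51))]
6 [(28, np.float32(1.87)), (26, np.float32(1.85)), (27, np.float32(1.78)), (29, np.float32(1.75)), (32, np.float32(1.14))]
[[360. 247.]
 [328. 219.]
 [393. 215.]
 [440. 240.]]
-30 [529.6  85.7 115.6]
0 [527.5  58.2 123. ]
30 [525.5  32.1 119.5]
60 [524.1  13.9 104.8]
```

View pics/w14.png

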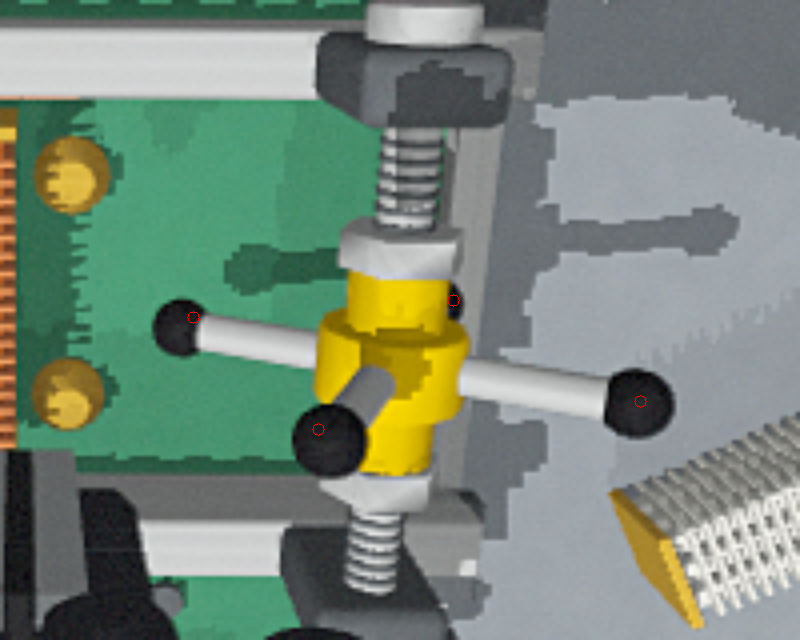

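The turnbuckle's upper spoke leans about 30° towards the bays, at (360,247). I'll come down behind it on the +y side.

```bash
python3 -m crank '[[[0,0,0],[18,45,0],-1],[[0,0,0],[38,92,0],-1],[[0,0,0],[38,92,0],-1],[[0,0,0],[38,92,-40],-1],[[0,0,0],[38,92,-80],-1],[[0,0,0],[38,92,-104],-1],[[0,0,0],[38,92,-104],-1]]'
python3 -c "
from h import *; show()"
```

```text
time: 30.25
tcp_pos: [0.5229, 0.0369, 0.1163]
ee_rot: [-0.706, 0.707, -0.029, 0.023]
force: [0.1, 0.1, 0.5]
opening: 0.003
t 30.25 tcp [522.9  36.9 116.3] zyaw 85.81 down [-0.008 -0.002 -1.   ] op 0.003 F [0.1 0.1 0.5] j7 1.44
```

```bash
python3 -m crank '[[[0,0,0],[0,-4,0],-1],[[0,0,0],[0,-8,0],-1],[[0,0,0],[0,-13,-3],-1],[[0,0,0],[-1,-18,-6],-1]]'
python3 - <<'E'
from h import *
show()
p=viewer.snapshot('wrist'); cv2.imwrite('pics/w15.png',p[100:400,180:480])
E
```

```text
time: 30.65
tcp_pos: [0.5261, 0.0199, 0.116]
ee_rot: [0.707, -0.706, 0.024, -0.027]
force: [0.4, 4.3, 6.0]
opening: -0.003
t 30.65 tcp [526.1  19.9 116. ] zyaw 85.84 down [ 0.004  0.001 -1.   ] op -0.003 F [0.4 4.3 6. ] j7 1.47
```

View pics/w15.png

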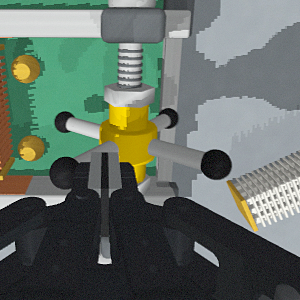

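```bash
python3 -m crank '[[[0,0,0],[0,-4,-5],-1],[[0,0,0],[-1,-8,-10],-1],[[0,0,0],[-1,-10,-14],-1],[[0,0,0],[-1,-11,-16],-1]]'
python3 - <<'E'
from h import *
show()
a,s,p,c=angle(); print(a,s)
p=viewer.snapshot('scene'); cv2.imwrite('pics/s16.png',cv2.resize(p[150:280,200:400],None,fx=4,fy=4))
c=viewer.camera_params('scene')
print([(d,np.round(proj(c,np.array(balls(np.radians(d))))).astype(int).tolist()) for d in (50,60,70)])
E
```

```text
time: 31.1
tcp_pos: [0.5249, 0.0077, 0.0997]
ee_rot: [-0.707, 0.707, -0.025, 0.027]
force: [1.1, -2.0, 9.7]
opening: -0.003
t 31.1 tcp [524.9   7.7  99.7] zyaw 85.77 down [ 0.004 -0.    -1.   ] op -0.003 F [ 1.1 -2.   9.7] j7 1.5
67 3.21
[(50, [[310, 204], [311, 226], [333, 235], [333, 211]]), (60, [[308, 205], [313, 229], [335, 233], [331, 209]]), (70, [[307, 207], [315, 231], [337, 231], [329, 206]])]
```

View pics/s16.png

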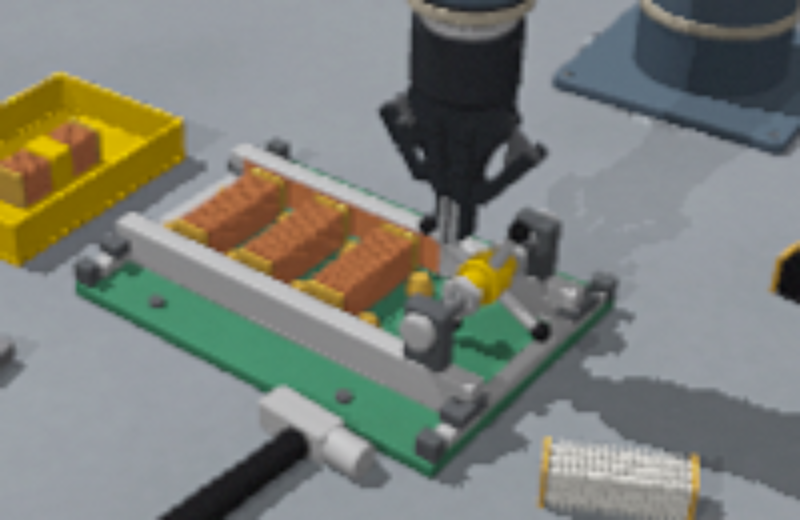

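The first stroke worked: the force reading was right and the angle is now about 67°. Next I lift over the following spoke and drop down behind it.

```bash
python3 -m crank '[[[0,0,0],[0,0,40],-1],[[0,0,0],[1,6,60],-1],[[0,0,0],[4,45,60],-1],[[0,0,0],[6,77,60],-1],[[0,0,0],[6,77,58],-1],[[0,0,0],[6,77,35],-1],[[0,0,0],[6,77,20],-1],[[0,0,0],[6,77,20],-1]]'
python3 -c "
from h import *; show()"
python3 -m crank '[[[0,0,0],[0,-9,0],-1],[[0,0,0],[-1,-18,3],-1],[[0,0,0],[-1,-28,4],-1],[[0,0,0],[-2,-39,4],-1],[[0,0,0],[-3,-47,3],-1],[[0,0,0],[-3,-55,1],-1],[[0,0,0],[-4,-62,-3],-1],[[0,0,0],[-4,-68,-8],-1],[[0,0,0],[-5,-73,-14],-1],[[0,0,0],[-5,-76,-18],-1]]'
python3 - <<'E'
from h import *
show()
a,s,p,c=angle(); print(a,s)
E
```

```text
time: 32.0
tcp_pos: [0.5282, 0.0847, 0.1171]
ee_rot: [-0.706, 0.707, -0.027, 0.025]
force: [-0.8, -0.8, -1.0]
opening: -0.002
t 32.0 tcp [528.2  84.7 117.1] zyaw 85.8 down [-0.003 -0.001 -1.   ] op -0.002 F [-0.8 -0.8 -1. ] j7 1.35
time: 33.0
tcp_pos: [0.5263, 0.0084, 0.1024]
ee_rot: [0.707, -0.706, 0.024, -0.028]
force: [0.4, 0.9, 10.4]
opening: -0.002
t 33.0 tcp [526.3   8.4 102.4] zyaw 85.76 down [ 0.005  0.    -1.   ] op -0.002 F [ 0.4  0.9 10.4] j7 1.49
55 3.09
```

```bash
python3 -m crank '[[[0,0,0],[0,-2,-3],-1],[[0,0,0],[0,-3,-5],-1]]'
python3 - <<'E'
from h import *
show()
a,s,p,c=angle(); print(a,s); cv2.imwrite('pics/w17.png',p)
E
```

```text
time: 33.25
tcp_pos: [0.526, 0.0051, 0.0974]
ee_rot: [-0.707, 0.707, -0.025, 0.028]
force: [0.6, -0.3, 8.6]
opening: 0.005
t 33.25 tcp [526.    5.1  97.4] zyaw 85.75 down [ 0.004 -0.    -1.   ] op 0.005 F [ 0.6 -0.3  8.6] j7 1.5
63 3.32
```

View pics/w17.png

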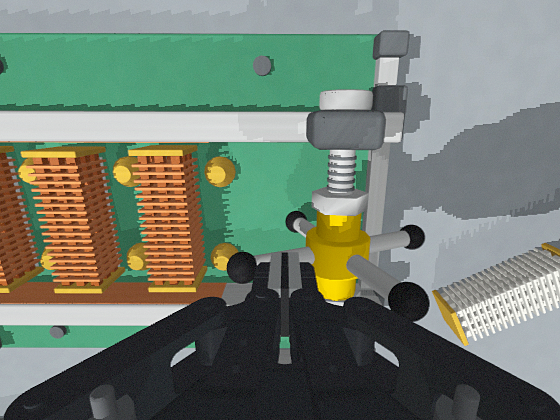

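```bash
python3 -m crank '[[[0,0,0],[0,0,40],-1],[[0,0,0],[1,6,63],-1],[[0,0,0],[3,45,63],-1],[[0,0,0],[4,79,63],-1],[[0,0,0],[4,79,61],-1],[[0,0,0],[4,79,37],-1],[[0,0,0],[4,79,22],-1],[[0,0,0],[4,79,22],-1]]'
python3 -m crank '[[[0,0,0],[0,-9,0],-1],[[0,0,0],[-1,-18,3],-1],[[0,0,0],[-1,-28,4],-1],[[0,0,0],[-2,-39,4],-1],[[0,0,0],[-3,-47,3],-1],[[0,0,0],[-3,-56,0],-1],[[0,0,0],[-4,-64,-5],-1],[[0,0,0],[-4,-71,-11],-1],[[0,0,0],[-5,-77,-18],-1],[[0,0,0],[-5,-80,-22],-1]]'
python3 - <<'E'
from h import *
show()
a,s,p,c=angle(); print(a,s)
E
```

```text
time: 34.1
tcp_pos: [0.5276, 0.0841, 0.1167]
ee_rot: [-0.706, 0.707, -0.027, 0.025]
force: [0.3, -0.5, 0.2]
opening: -0.005
time: 35.1
tcp_pos: [0.5252, 0.0049, 0.0973]
ee_rot: [0.707, -0.706, 0.024, -0.028]
force: [0.5, 4.8, 6.6]
opening: -0.004
t 35.1 tcp [525.2   4.9  97.3] zyaw 85.77 down [ 0.005  0.001 -1.   ] op -0.004 F [0.5 4.8 6.6] j7 1.49
71 3.14
```

```bash
python3 -m crank '[[[0,0,0],[0,0,40],-1],[[0,0,0],[1,6,63],-1],[[0,0,0],[3,45,63],-1],[[0,0,0],[4,79,63],-1],[[0,0,0],[4,79,61],-1],[[0,0,0],[4,79,37],-1],[[0,0,0],[4,79,22],-1],[[0,0,0],[4,79,22],-1]]'
python3 -m crank '[[[0,0,0],[0,-9,0],-1],[[0,0,0],[-1,-18,3],-1],[[0,0,0],[-1,-28,4],-1],[[0,0,0],[-2,-39,4],-1],[[0,0,0],[-3,-47,3],-1],[[0,0,0],[-3,-56,0],-1],[[0,0,0],[-4,-64,-5],-1],[[0,0,0],[-4,-71,-11],-1],[[0,0,0],[-5,-77,-18],-1],[[0,0,0],[-5,-80,-22],-1]]'
python3 - <<'E'
from h import *
show()
a,s,p,c=angle(); print(a,s); cv2.imwrite('pics/w18.png',p)
E
```

```text
time: 35.95
tcp_pos: [0.5265, 0.083, 0.1167]
ee_rot: [-0.706, 0.707, -0.027, 0.025]
force: [0.3, -0.8, -0.6]
opening: -0.001
time: 36.95
tcp_pos: [0.5241, 0.004, 0.0973]
ee_rot: [0.707, -0.706, 0.024, -0.028]
force: [0.6, 6.4, 5.0]
opening: -0.001
t 36.95 tcp [524.1   4.   97.3] zyaw 85.78 down [ 0.004  0.001 -1.   ] op -0.001 F [0.6 6.4 5. ] j7 1.49
63 3.13
```

View pics/w18.png

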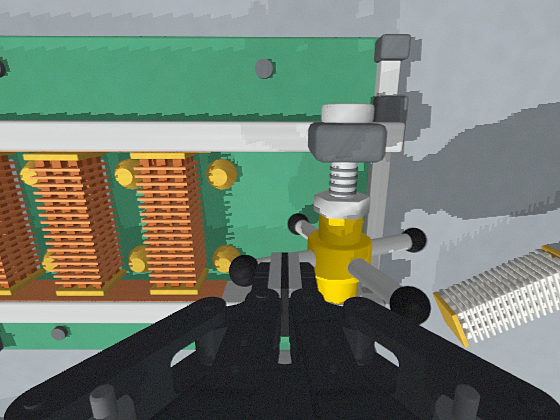

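```bash
python3 -m crank '[[[0,0,0],[0,0,40],-1],[[0,0,0],[1,6,63],-1],[[0,0,0],[3,45,63],-1],[[0,0,0],[5,80,63],-1],[[0,0,0],[5,80,61],-1],[[0,0,0],[5,80,37],-1],[[0,0,0],[5,80,22],-1],[[0,0,0],[5,80,22],-1]]'
python3 -m crank '[[[0,0,0],[0,-9,0],-1],[[0,0,0],[-1,-18,3],-1],[[0,0,0],[-1,-28,4],-1],[[0,0,0],[-2,-39,4],-1],[[0,0,0],[-3,-47,3],-1],[[0,0,0],[-3,-56,0],-1],[[0,0,0],[-4,-64,-5],-1],[[0,0,0],[-4,-71,-11],-1],[[0,0,0],[-5,-77,-18],-1],[[0,0,0],[-5,-80,-22],-1]]'
python3 - <<'E'
from h import *
show()
a,s,p,c=angle(); print(a,s); cv2.imwrite('pics/w19.png',p)
E
```

```text
time: 37.8
tcp_pos: [0.5265, 0.083, 0.1167]
ee_rot: [-0.706, 0.707, -0.027, 0.025]
force: [-1.0, 0.2, 0.5]
opening: -0.001
time: 38.8
tcp_pos: [0.524, 0.004, 0.0972]
ee_rot: [0.707, -0.706, 0.025, -0.028]
force: [1.3, 6.4, 6.0]
opening: 0.003
t 38.8 tcp [524.    4.   97.2] zyaw 85.78 down [ 0.004  0.001 -1.   ] op 0.003 F [1.3 6.4 6. ] j7 1.48
72 3.15
```

View pics/w19.png

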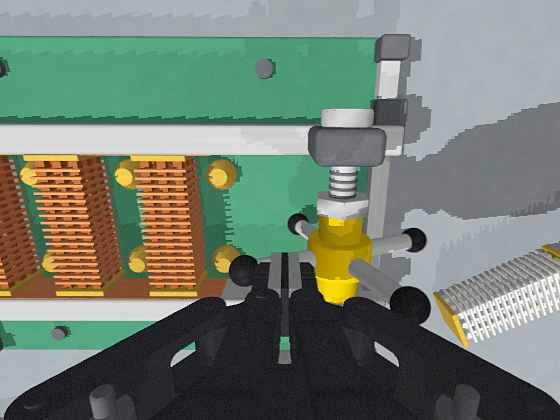

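The near jaw is almost at the core ends (row about 155). I'll make the next stroke in small steps and watch the force.

```bash
python3 -m crank '[[[0,0,0],[0,0,40],-1],[[0,0,0],[1,6,63],-1],[[0,0,0],[3,45,63],-1],[[0,0,0],[5,80,63],-1],[[0,0,0],[5,80,61],-1],[[0,0,0],[5,80,37],-1],[[0,0,0],[5,80,22],-1],[[0,0,0],[5,80,22],-1]]'
python3 -m crank '[[[0,0,0],[0,-9,0],-1],[[0,0,0],[-1,-18,3],-1],[[0,0,0],[-1,-28,4],-1]]'
python3 -m crank '[[[0,0,0],[-1,-6,0],-1],[[0,0,0],[-1,-11,0],-1]]'
python3 -m crank '[[[0,0,0],[0,-4,0],-1],[[0,0,0],[-1,-8,-1],-1]]'
python3 -c "
from h import *
show()
a,s,p,c=angle(); print(a,s)"
```

```text
time: 39.65
tcp_pos: [0.5264, 0.083, 0.1167]
ee_rot: [-0.706, 0.707, -0.027, 0.025]
force: [-0.6, -0.1, 0.6]
opening: 0.001
time: 39.95
tcp_pos: [0.5269, 0.0574, 0.1232]
ee_rot: [0.708, -0.706, 0.025, -0.026]
force: [-3.0, 8.1, 7.2]
opening: 0.001
time: 40.15
tcp_pos: [0.5264, 0.0454, 0.1235]
ee_rot: [0.707, -0.706, 0.025, -0.027]
force: [-1.1, 4.5, 5.2]
opening: -0.001
time: 40.35
tcp_pos: [0.5257, 0.0373, 0.1223]
ee_rot: [0.707, -0.706, 0.025, -0.027]
force: [1.3, 4.5, 6.2]
opening: 0.001
t 40.35 tcp [525.7  37.3 122.3] zyaw 85.8 down [ 0.004  0.001 -1.   ] op 0.001 F [1.3 4.5 6.2] j7 1.41
20 3.11
```

```bash
python3 -m crank '[[[0,0,0],[0,-4,-1],-1],[[0,0,0],[-1,-8,-3],-1]]'
python3 -m crank '[[[0,0,0],[0,-4,-2],-1],[[0,0,0],[-1,-8,-5],-1]]'
python3 -m crank '[[[0,0,0],[0,-3,-3],-1],[[0,0,0],[-1,-6,-6],-1]]'
python3 -c "
from h import *
show()
a,s,p,c=angle(); print(a,s)
cv2.imwrite('pics/w20.png',p)"
```

```text
time: 40.6
tcp_pos: [0.5248, 0.0294, 0.1189]
ee_rot: [0.707, -0.706, 0.025, -0.027]
force: [1.1, 4.4, 5.2]
opening: -0.0
time: 40.8
tcp_pos: [0.5237, 0.0213, 0.1138]
ee_rot: [0.707, -0.706, 0.025, -0.027]
force: [1.0, 3.8, 5.1]
opening: 0.002
time: 41.0
tcp_pos: [0.5227, 0.0152, 0.1076]
ee_rot: [0.707, -0.706, 0.025, -0.027]
force: [1.9, 5.0, 7.7]
opening: 0.005
t 41.0 tcp [522.7  15.2 107.6] zyaw 85.8 down [ 0.003  0.    -1.   ] op 0.005 F [1.9 5.  7.7] j7 1.45
48 3.04
```

View pics/w20.png

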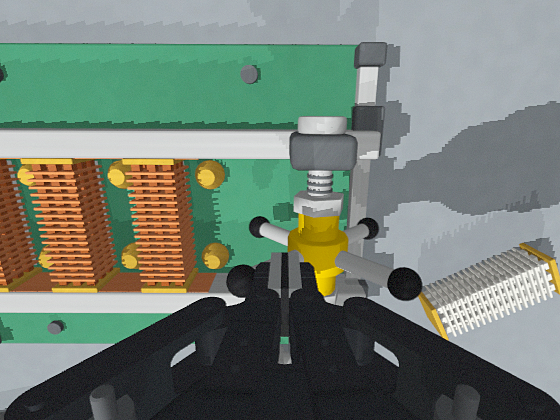

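```bash
python3 -m crank '[[[0,0,0],[0,-3,-3],-1],[[0,0,0],[0,-5,-6],-1]]'
python3 -m crank '[[[0,0,0],[0,-3,-5],-1],[[0,0,0],[0,-5,-9],-1]]'
python3 -c "
from h import *
show()
a,s,p,c=angle(); print(a,s)"
```

```text
time: 41.25
tcp_pos: [0.5229, 0.011, 0.1025]
ee_rot: [0.707, -0.706, 0.024, -0.027]
force: [-5.5, 7.0, 29.3]
opening: -0.001
time: 41.45
tcp_pos: [0.5227, 0.0059, 0.095]
ee_rot: [0.707, -0.706, 0.024, -0.027]
force: [-12.5, 6.5, 54.8]
opening: -0.003
t 41.45 tcp [522.7   5.9  95. ] zyaw 85.82 down [ 0.004  0.002 -1.   ] op -0.003 F [-12.5   6.5  54.8] j7 1.47
71 3.26
```

The upward force jumped to 55 N, so it has stalled or the finger is bearing on something. I'll back off and look.

```bash
python3 -m crank '[[[0,0,0],[0,2,6],-1],[[0,0,0],[0,3,15],-1]]'
python3 - <<'E'
from h import *
show()
a,s,p,c=angle(); print(a,s)
cv2.imwrite('pics/w21.png',p)
p=viewer.snapshot('scene'); cv2.imwrite('pics/s21.png',cv2.resize(p[150:280,200:400],None,fx=4,fy=4))
E
```

```text
time: 41.7
tcp_pos: [0.5224, 0.0102, 0.108]
ee_rot: [0.708, -0.706, 0.024, -0.026]
force: [1.4, 6.3, -0.6]
opening: 0.002
t 41.7 tcp [522.4  10.2 108. ] zyaw 85.89 down [ 0.003  0.002 -1.   ] op 0.002 F [ 1.4  6.3 -0.6] j7 1.46
52 3.32
```

View pics/w21.png

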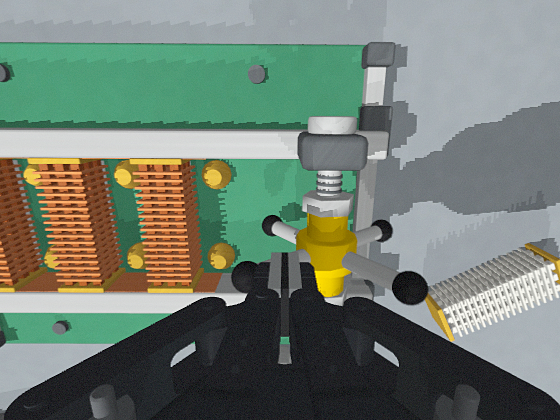

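View pics/s21.png

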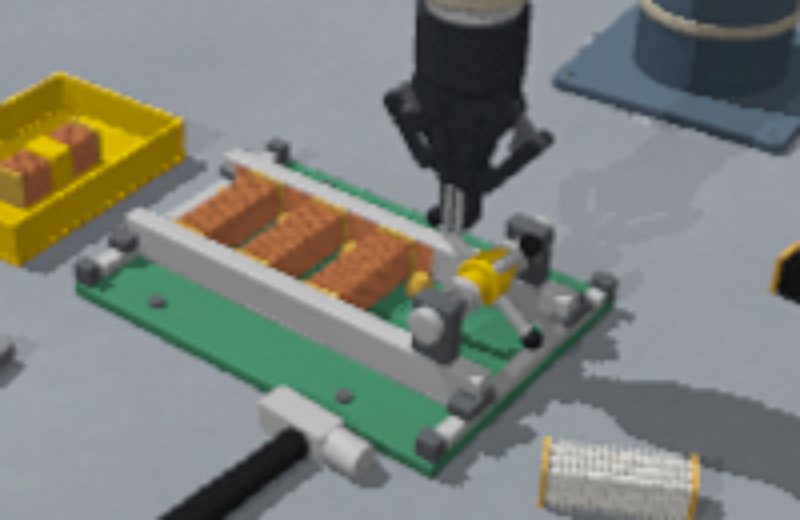

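```bash
python3 -m crank '[[[0,0,0],[0,2,40],-1],[[0,0,0],[-15,0,85],-1],[[0,0,0],[-40,-30,125],-1],[[0,0,0],[-60,-60,150],-1],[[0,0,0],[-60,-80,150],-1],[[0,0,0],[-60,-80,150],-1],[[0,0,0],[-60,-80,150],-1]]'
python3 - <<'E'
from h import *
show()
p=viewer.snapshot('wrist'); c=viewer.camera_params('wrist')
cv2.imwrite('pics/w22.png',p); cv2.imwrite('pics/w22z.png',cv2.resize(p[130:310,60:410],None,fx=2.2,fy=2.2,interpolation=cv2.INTER_CUBIC))
b1=np.array([.5174,-.0739,.046])
for off in (.033,-.033,-.099,):
    xs=np.arange(-.07,.071,.001); W=np.array([b1+EX*x+EY*off for x in xs]); uv=proj(c,W)
    g=[int(p[int(round(v)),int(round(u))].min()) for u,v in uv]
    print(off,[(int(round(x*1000)),a) for x,a in zip(xs,g) if 44<abs(x*1000)<58])
E
```

```text
time: 42.5
tcp_pos: [0.461, -0.0721, 0.2567]
ee_rot: [-0.707, 0.707, -0.026, 0.027]
force: [0.2, 0.2, -0.7]
opening: -0.0
t 42.5 tcp [461.  -72.1 256.7] zyaw 85.71 down [ 0. -0. -1.] op -0.0 F [ 0.2  0.2 -0.7] j7 1.6
0.033 [(-58, 208), (-57, 208), (-56, 205), (-55, 204), (-54, 204), (-53, 205), (-52, 205), (-51, 205), (-50, 205), (-49, 156), (-48, 10), (-47, 29), (-46, 39), (-45, 39), (44, 101), (45, 101), (46, 108), (47, 67), (48, 67), (49, 32), (50, 27), (51, 27), (52, 27), (53, 20), (54, 20), (55, 20), (56, 16), (57, 29)]
-0.033 [(-58, 205), (-57, 206), (-56, 203), (-55, 202), (-54, 204), (-53, 205), (-52, 205), (-51, 207), (-50, 205), (-49, 106), (-48, 20), (-47, 29), (-46, 29), (-45, 51), (44, 40), (45, 10), (46, 19), (47, 22), (48, 22), (49, 16), (50, 36), (51, 17), (52, 17), (53, 17), (54, 25), (55, 25), (56, 19), (57, 33)]
-0.099 [(-58, 207), (-57, 210), (-56, 205), (-55, 206), (-54, 209), (-53, 206), (-52, 206), (-51, 210), (-50, 200), (-49, 76), (-48, 43), (-47, 31), (-46, 31), (-45, 41), (44, 42), (45, 45), (46, 43), (47, 40), (48, 40), (49, 40), (50, 95), (51, 95), (52, 165), (53, 201), (54, 206), (55, 206), (56, 202), (57, 203)]
```

View pics/w22z.png

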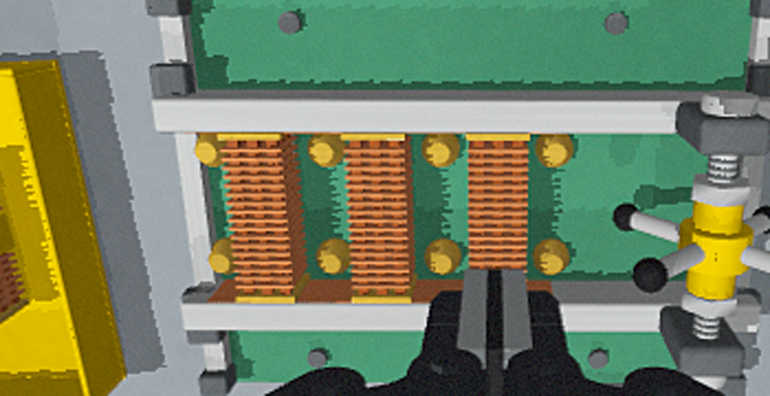

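The gap reads about 100 mm (−48.5 to +51.5) and both jaws touch the core ends. As a check I'll push once more on the leaning spoke at moderate force.

```bash
python3 - <<'E'
from h import *
a,s,p,c=angle(); print(a,s)
for dy in (-4,-2,0): print(angle(img=p,S=SL+EY*dy/1000-EX*.002)[:2])
E
python3 -m crank '[[[0,0,0],[30,40,0],-1],[[0,0,0],[62,84,-30],-1],[[0,0,0],[62,84,-75],-1],[[0,0,0],[62,84,-115],-1],[[0,0,0],[62,84,-138],-1],[[0,0,0],[62,84,-138],-1]]'
python3 -c "
from h import *
show()"
```

```text
48 3.06
(48, np.float32(3.1))
(50, np.float32(3.35))
(47, np.float32(3.32))
time: 43.2
tcp_pos: [0.521, 0.0136, 0.1149]
ee_rot: [-0.706, 0.707, -0.028, 0.023]
force: [-1.1, 0.6, -0.1]
opening: 0.0
t 43.2 tcp [521.   13.6 114.9] zyaw 85.93 down [-0.007 -0.001 -1.   ] op 0.0 F [-1.1  0.6 -0.1] j7 1.45
```

```bash
python3 -m crank '[[[0,0,0],[0,-1,-2],-1],[[0,0,0],[0,-2,-3],-1],[[0,0,0],[0,-2,-3],-1]]'
python3 -m crank '[[[0,0,0],[0,-1,-1],-1],[[0,0,0],[0,-1,-2],-1],[[0,0,0],[0,-1,-2],-1]]'
python3 -m crank '[[[0,0,0],[0,-1,-1],-1],[[0,0,0],[0,-1,-2],-1],[[0,0,0],[0,-1,-2],-1]]'
```

```text
time: 43.5
tcp_pos: [0.5241, 0.0105, 0.1166]
ee_rot: [0.707, -0.707, 0.025, -0.027]
force: [-0.6, 0.6, -0.3]
opening: -0.0
time: 43.8
tcp_pos: [0.5241, 0.0098, 0.1142]
ee_rot: [0.707, -0.706, 0.025, -0.026]
force: [0.7, -0.0, 6.6]
opening: 0.0
time: 44.1
tcp_pos: [0.5243, 0.0089, 0.1126]
ee_rot: [0.707, -0.706, 0.025, -0.027]
force: [-1.2, 1.4, 9.6]
opening: 0.003
```

```bash
python3 -m crank '[[[0,0,0],[0,-1,-1],-1],[[0,0,0],[0,-1,-3],-1],[[0,0,0],[0,-1,-3],-1]]'
python3 -m crank '[[[0,0,0],[0,-1,-1],-1],[[0,0,0],[0,-1,-3],-1],[[0,0,0],[0,-1,-3],-1]]'
python3 -c "
from h import *
show(); print(angle()[:2])"
```

```text
time: 44.4
tcp_pos: [0.5248, 0.0083, 0.1098]
ee_rot: [0.707, -0.706, 0.024, -0.027]
force: [-1.2, 2.6, 11.8]
opening: -0.002
time: 44.7
tcp_pos: [0.5253, 0.0081, 0.1071]
ee_rot: [0.707, -0.706, 0.024, -0.027]
force: [0.0, 5.3, 13.1]
opening: 0.003
t 44.7 tcp [525.3   8.1 107.1] zyaw 85.88 down [ 0.005  0.002 -1.   ] op 0.003 F [ 0.   5.3 13.1] j7 1.47
(56, np.float32(3.17))
```

```bash
python3 -m crank '[[[0,0,0],[0,-1,-1],-1],[[0,0,0],[0,-2,-3],-1],[[0,0,0],[0,-2,-3],-1]]'
python3 -m crank '[[[0,0,0],[0,-1,-1],-1],[[0,0,0],[0,-2,-3],-1],[[0,0,0],[0,-2,-3],-1]]'
python3 -c "
from h import *
show(); print(angle()[:2])"
```

```text
time: 45.05
tcp_pos: [0.5253, 0.0061, 0.1045]
ee_rot: [0.707, -0.706, 0.024, -0.027]
force: [-1.7, 5.2, 21.4]
opening: -0.005
time: 45.35
tcp_pos: [0.5253, 0.0043, 0.102]
ee_rot: [0.707, -0.706, 0.024, -0.027]
force: [-4.5, 5.5, 27.0]
opening: -0.002
t 45.35 tcp [525.3   4.3 102. ] zyaw 85.88 down [ 0.005  0.002 -1.   ] op -0.002 F [-4.5  5.5 27. ] j7 1.47
(65, np.float32(3.21))
```

```bash
python3 -m crank '[[[0,0,0],[0,4,3],-1],[[0,0,0],[0,6,25],-1],[[0,0,0],[-15,6,65],-1],[[0,0,0],[-40,-30,105],-1],[[0,0,0],[-63,-60,155],-1],[[0,0,0],[-63,-76,155],-1],[[0,0,0],[-63,-76,155],-1],[[0,0,0],[-63,-76,155],-1]]'
python3 - <<'E'
from h import *
show()
a,s,p,c=angle(); print(a,s)
for dy in (-4,-2,0): print(angle(img=p,S=SL+EY*dy/1000-EX*.002)[:2])
cv2.imwrite('pics/w23.png',cv2.resize(p[130:310,60:410],None,fx=2.2,fy=2.2,interpolation=cv2.INTER_CUBIC))
E
```

```text
time: 46.2
tcp_pos: [0.4604, -0.0736, 0.2549]
ee_rot: [0.707, -0.707, 0.026, -0.027]
force: [-0.1, 0.6, -1.0]
opening: -0.002
t 46.2 tcp [460.4 -73.6 254.9] zyaw 85.74 down [ 0.002  0.    -1.   ] op -0.002 F [-0.1  0.6 -1. ] j7 1.6
47 2.77
(48, np.float32(3.08))
(50, np.float32(3.33))
(49, np.float32(3.26))
```

View pics/w23.png

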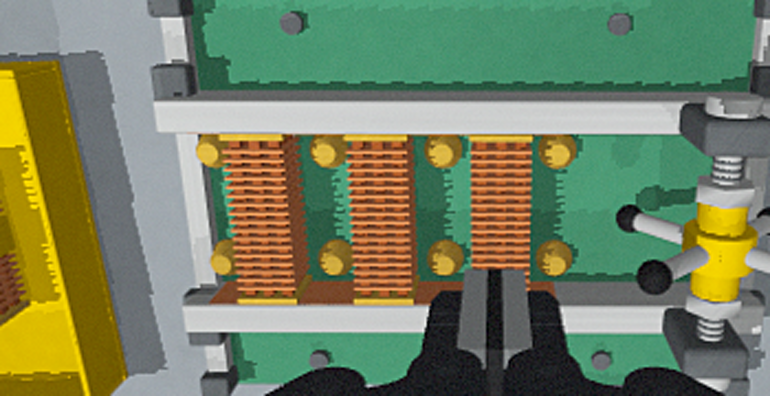

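The angle reads 49°, unchanged after a push of about 25 N, so it has stalled and is holding. Last overall check.

```bash
python3 -m crank '[[[0,0,0],[-20,40,30],-1],[[0,0,0],[-30,85,40],-1],[[0,0,0],[-30,130,40],-1],[[0,0,0],[-30,175,40],-1],[[0,0,0],[-30,200,40],-1],[[0,0,0],[-30,200,40],-1],[[0,0,0],[-30,200,40],-1]]'
python3 - <<'E'
from h import *
p=viewer.snapshot('scene'); cv2.imwrite('pics/s24.png',cv2.resize(p[130:370,130:490],None,fx=2.2,fy=2.2,interpolation=cv2.INTER_CUBIC))
c=viewer.camera_params('scene')
p2=viewer.snapshot('wrist'); cv2.imwrite('pics/w24.png',p2)
p=viewer.snapshot('top'); cv2.imwrite('pics/t24.png',p)
for q in ['mug','spool','hammer','wrench']:
    print(q,[np.round(d['pixel'],1) for d in viewer.place_of(q,'top')[:1]])
E
```

```text
time: 46.95
tcp_pos: [0.4298, 0.1275, 0.2934]
ee_rot: [-0.706, 0.707, -0.026, 0.024]
force: [-0.5, -0.6, -0.0]
opening: 0.001
mug [array([162.5, 163.2])]
spool []
hammer [array([140.7, 269. ])]
wrench [array([152. , 200.8])]
```

View pics/s24.png

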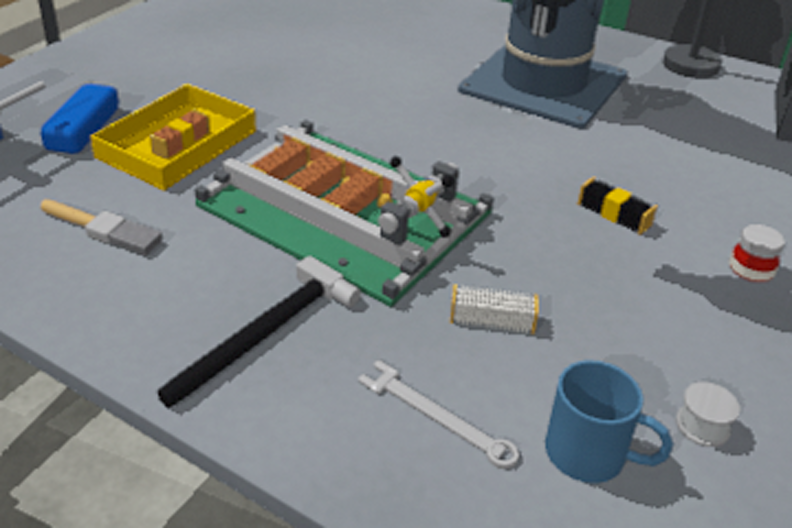

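View pics/t24.png

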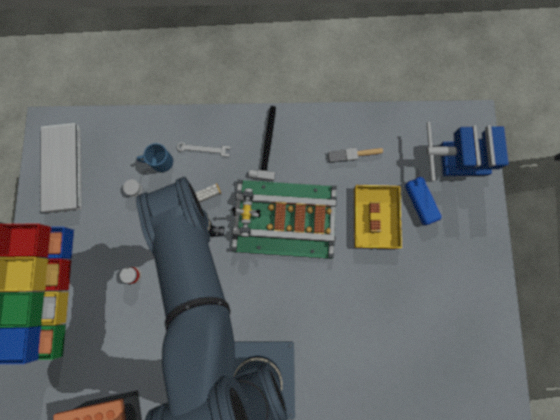

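View pics/w24.png

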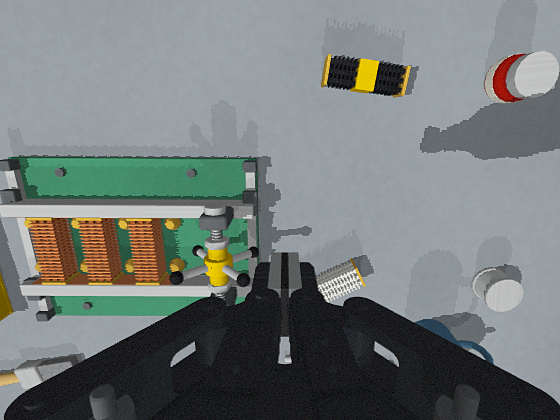

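The last pictures show the three cores gripped in their bays and the leaker in the tray. No copper core is left on the bench, and the bystanders and look-alikes are where they were at the start.

```bash
python3 -c "
from rig import r; print(r.hand_in())"
```

```text
the job is handed in; nothing more can be done
None
```

I handed the job in at about 47 s. All three sound cores are in the fixture, one per bay, and the single leaker is in the scrap tray. The jaws stood about 121 mm apart at the start, so no slackening was needed. I tightened the turnbuckle spoke by spoke until it stalled.

**Checks that agreed:**
- **Gap:** it reads about 100 mm, and the jaws touch the core ends in the pictures. The gripper hid the far end of the bay 1 core in the close view.
- **Turnbuckle:** a second push of about 25 N left its angle unchanged at about 49°.
- **Bystanders:** they and the black and white look-alikes look undisturbed in the last pictures. The network missed the spool in the last top picture, but it shows in its place in the scene picture.

**Less clean points:**
- **Overshoot on tightening:** on the first stall I pushed too far, and the force on the closed fingertips reached about 55 N before I backed off.
- **Angle reading under load:** readings taken during the pushes drifted up to 71°, then settled back to 49° once I let go. The fingers were in that view, so part of that may be measurement error.

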